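# Level a weighing slab: pry up its low edge and shim it

## Task

The stone weighing slab leans down towards the lever stand; level it by getting the shim under its low edge. Lay the pry bar across the stand's fulcrum between its cheeks with the toe under the slab and let go of it, then take it again by the end of its handle, lever the edge up and swing the handle under the keeper lip so that it stays up by itself; now slide the shim, stepped nose first, under the edge at the small dark steel plate until its upright grip is close to the edge. Finally free the bar, let the slab down on the shim, and lay the bar flat on the bench clear of slab and stand, without shifting the slab, upsetting the jar that stands on it, or disturbing the two brass weights and the crucible lid.

Things in the scene. Friction and masses are not known exactly. Their poses are not given: they have to be found in the camera images.
- stand: Fixed dark steel lever stand. Origin on the bench top under the fulcrum; x points level at the slab (roughly world -y), y along the fulcrum ridge, z up. A base strip 4 mm thick (x -157 to +13 mm, y -16 to +28 mm, to +44 mm near the post) joins fulcrum and keeper.
- fulcrum (a point): Middle of the top of the fulcrum: a round-topped ridge 10 mm wide in stand x, top 13 mm above the bench, between two cheeks (inner faces at y -14 and +14 mm, 26 mm tall, 16 mm long in x).
- keeper (a point): Middle of the keeper lip's underside, 41 mm above the bench, at stand x -130, y +21 mm. The post (20 mm long in x, face at y +29 mm) carries the lip, which reaches to y +13 mm; a nib at its free edge (y 13 to 17 mm) hangs 2 mm lower (39 mm). Lip top 49 mm, post 51 mm.
- slab: Loose marble slab 150x190x36 mm, about 2.8 kg (+-15%), on rubber feet: far 22 mm, near the stand 17 mm, so it leans 0.038 rad to the stand. Origin on the bench under its middle, axes level at the start: x away from the stand, y along the edge, z up; once level, its z leans 0.038 rad. Starts about x +110, y -35 mm from the stand's origin. Near feet at x -65, y -82 and +82 mm.
- slab_edge_mid (a point): Middle of the lower corner of the slab's low edge (slab x -75, y 0), about 17 mm above the bench at the start and the middle of the 190 mm long edge. The bar's toe goes under it at about slab y +35 mm.
- shim_mark (a point): Lower corner of the slab's low edge below a small dark steel plate (16x20 mm) set in the edge face (slab x -75, y -48 mm): here the middle of the shim goes. Moves with the slab.
- bar_mid (a point): Pry bar's centre of mass, 7 mm above the handle's underside: carry it here. x along the handle to the toe, z out of its top. 0.28 kg. Black handle 16 mm wide, 14 high, x -135 to +20; steel blade 18 wide, 6 thick, flush below, to the bend at x +80; then a toe 18 wide, 5 thick, 60 long, bent up 0.26 rad. At the start it lies on its handle.
- bar_handle (a point): In the handle 105 mm behind bar_mid, 30 mm from its end: take it here to lever (about 3 to 7 N at the handle). It passes below the nib when it rises about 0.065 rad from level; resting under the lip it rises about 0.09 rad, swung some 0.13 to 0.15 rad about the fulcrum, and the slab's edge is some 10 mm up. Same axes as bar_mid.
- bar_toe (a point): Tip of the toe, 138 mm in x and 11 mm in z from bar_mid. In use the underside of the bend rests on the fulcrum with the toe 25 mm under the slab; the toe fits the gap while the handle rises 0.34 to 0.42 rad away from the slab. Let go, the handle sinks to about 0.29 rad and stays there, toe against the slab's edge.
- shim_grip (a point): Middle of the shim's upright grip, 38 mm above its underside. Aluminium, 0.15 kg: plate 70 mm long (x), 34 wide (y), 22 thick, nose (+x) stepped to 17 mm over the last 8 mm. The grip, 10 mm thick in x, 26 wide in y, rises to 55 mm; its front face is 5 mm, the nose 51 mm ahead of this point, so it meets the slab's edge with the nose 46 mm under.
- shim_nose (a point): Middle of the shim's nose, 8 mm above its underside.
- jar_mid (a point): Middle of the white screw-lid jar, 68 mm across, 94 mm tall, 0.16 kg, standing on the slab about 30 mm beyond its middle. Leave it standing there. z is its own axis.
- weight_big: Brass weight, 22 mm across, 36 mm tall; origin under its middle. Bystander.
- weight_small: Brass weight, 18 mm across, 28 mm tall; origin under its middle. Bystander.
- lid: White porcelain crucible lid with a knob, 40 mm across, 14 mm tall; origin under its middle. Bystander.
- bar: The pry bar: origin on the underside of the handle below bar_mid; x towards the toe.
- shim: The shim: origin under the middle of its plate; x towards the nose.
- jar: The jar: origin under its middle.

How it is judged:
On the way, in this order (a step that is already met when the one before it is completed fails the run):
1. the bar lies across the fulcrum with its toe at least 10 mm under the slab, let go, the slab not yet raised (x of bar_toe in the frame of slab between -0.065 and -0.02 m and y of bar_toe in the frame of slab above 0 m and y of bar_mid in the frame of stand between -0.03 and 0.03 m and height (world z) of bar_toe below 0.02 m and contact force between bar and stand above 0.3 N and contact force between the fingers and bar below 0.2 N and angle between slab's own z axis and vertical below 0.02 rad), for 0.2 s.
2. the slab's edge comes up, the bar worked by the fingers near the end of its handle (angle between slab's own z axis and vertical above 0.025 rad and contact force between the fingers and bar above 1 N and distance between the grasp point and bar_handle below 0.06 m), for 0.05 s.
3. the slab's edge is levered up and stays up with the bar's handle under the keeper lip, the bar let go (angle between slab's own z axis and vertical above 0.06 rad and y of bar_handle in the frame of stand above 0.008 m and contact force between bar and stand above 1 N and contact force between the fingers and bar below 0.2 N), for 0.3 s.
4. the shim is under the raised edge below the steel plate (nose at least 28 mm under) and let go, the bar still holding the slab up (x of shim_nose in the frame of slab above -0.047 m and y of shim_nose in the frame of slab between -0.068 and -0.022 m and angle between the x axis of shim and the x axis of slab, either way round below 0.3 rad and angle between slab's own z axis and vertical above 0.06 rad and angle between shim's own z axis and vertical below 0.1 rad and contact force between the fingers and shim below 0.2 N), for 0.2 s.
At the end, for the whole second after the job is handed in: Slab at rest on shim and far feet, level within 0.013 rad; shim flat, nose at least 28 mm under the edge, within 20 mm of the steel plate's middle, square within 0.3 rad; bar flat on the bench, touching neither slab, stand nor shim; jar standing on the slab; all at rest (x of shim_nose in the frame of slab above -0.047 m and y of shim_nose in the frame of slab between -0.068 and -0.022 m and angle between the x axis of shim and the x axis of slab, either way round below 0.3 rad and contact force between shim and slab above 2 N and angle between slab's own z axis and vertical between 0.025 and 0.052 rad and angle between shim's own z axis and vertical below 0.06 rad and contact force between bar and slab below 0.05 N and contact force between bar and stand below 0.05 N and contact force between bar and shim below 0.05 N and height (world z) of bar_mid between 0 and 0.02 m and angle between jar's own z axis and vertical below 0.1 rad and z of jar_mid in the frame of slab above 0.08 m and linear speed of each of slab, bar, shim below 0.02 m/s).
It fails at once if the jar tips (0.35 rad) (angle between jar's own z axis and vertical above 0.35 rad).
It fails at once if the slab is shifted more than 25 mm (distance of slab from where it was at the start of the episode above 0.025 m).
It fails at once if the slab is raised far too high (0.16 rad) (angle between slab's own z axis and vertical above 0.16 rad).
It fails at once if a brass weight or the crucible lid is moved more than 25 mm (distance of any of weight_big, weight_small, lid from where it was at the start of the episode above 0.025 m).
It also fails if it takes over 72 s, if anything falls off the work surface, if the arm or the gripper's body presses on something with over 40 N, if the wrist force passes 120 N, or if a joint passes its speed limit or range.

## Robot

A 6-joint arm with a two-finger parallel gripper is mounted at the origin on the work surface; the furniture and walls round the work are solid. World frame = base frame: x ahead of the robot, y to its left, z up, the work surface at z = 0. Lengths are in m, angles in rad, forces in N, time in s.
With the tool pointing down it reaches from about 0.375 to 0.975 m from the base axis. Payload 3.8 kg.
Tool frame: the origin (TCP) lies at the very end of the fingers, on their centre line; the grasp point (between the pads) lies 19 mm behind it (bot.tcp_to_grasp is the z of the grasp point in the tool frame, in m); z points along the fingers, y is the direction in which the jaws open and shut (so a half turn about z gives the same grasp; the last joint's range is limited). The gripper opens to 85 mm and grips with 20 to 120 N. Pads are 22 mm wide; open, the fingers measure 114 mm over their backs; the gripper's body (76 mm by 85 mm) begins 54 mm behind the grasp point. The pads swing forward as they close: fully open they stand 13 mm farther back than shut.
Start: joints at [1.119, 0.264, 1.604, -0, 1.274, -0.037], TCP at [0.272, 0.618, 0.231] pointing down, gripper open.
Joint ranges: [-2.63, 2.63], [-0.94, 2.18], [0.31, 2.57], [-1.31, 4.45], [0, 2.66], [-2.55, 2.55]. Speed limits (rad/s): [2.57, 2.57, 3.14, 3.14, 3.14, 3.14].

## Interface

Orientations are given as a rotation vector (axis times angle).
In Python, from workcell import status, vision, job, bot gives the robot as it stands.
- The arm moves only by the tool apply_moves, never from a script. Its argument "deltas" is a list of rows, each a list of 7 numbers: the shift along the tool's x, y, z in m, then the turn, a rotation vector about the tool's x, y, z in rad, then the closure, from 0 (fully open) to 1 (shut). In form: [[x, y, z, rx, ry, rz, jaw], ...]. A call has 1 to 8 rows; each row is the pose to reach, as a shift and turn from the pose commanded when the call began, along the tool's axes at that moment; what a row does not reach only later rows make up. A row lasts 1/12 s, in which the tool goes at most 41.7 mm and 7.16 degrees, less where a joint would pass 70% of its speed; a pose out of reach is approached as far as the arm can. A call with a gripper value outside its range is refused whole. The fingers move at their own pace and stop on an object; "squeeze" is the grip in N (left out, the last holds). Time passes only in rows, so rows that repeat a pose let the fingers close. It gives the time, the measured TCP pose, the force and the opening at its end, in the units of the state.
- status.read_state(): the state, without advancing time (a new reading comes with each control period).
- vision.read_camera(name): name is "scene" or "top" or "wrist"; returns the picture (400x640x3 uint8, red, green, blue); there is no depth.
- vision.get_calibration(name): a dict with "fov_y" (degrees; the focal length in pixels is half the picture's height over the tangent of half this angle, whatever the lens; pixels are square), "cx", "cy" (the principal point, pixels), "k1" (the pictures are not rectified: a ray, as slopes to the right and down, at radius r is drawn at 1 + k1 r^2 times it, then the intrinsics apply), "R" (3x3) and "t" (3): a world point X has camera coordinates R X + t; the wrist camera has in their place "tool_from_camera" (4x4, takes a point from camera to tool coordinates, whose origin is the TCP and whose axes are the flange's). Camera axes: x right, y down, z forward; pixel columns grow to the right and rows downward; lengths in m; the calibration is good to about 2 mm. A picture is of the moment at which its call begins: read the wrist's pose just before it. get_calibration takes no time and is no camera call.
- job.finish_job(): hands the job in, once; it reports no verdict.
The state is a dict: "time": time; "q": joint angles; "joint_vel": joint speeds; "joint_torque": joint torques, N m; "tool_pos": TCP position; "tcp_rot": TCP orientation; "wrist_force": force on the tool from outside, world axes, zero at the start; "torque": the same for the moment, N m; "width": opening from 0.0 (shut) to 1.0 (fully open).
Only numpy, scipy, OpenCV 4.12 (cv2) and the standard library are available. Lean on these libraries where they do the work, as an engineer would, in place of code of your own. Each camera call takes 0.05 s, during which the arm holds its last target. There are 200 camera calls.

## Working session

There is one attempt and no reset: what is moved stays moved. The work goes in short steps, Python scripts to look and compute and a tool call to move; the robot and the scene stay as the last step left them, time stands still between calls to the robot, and variables do not carry over. Pictures are saved under pics/ and viewed, about 8 in all and at most 12, crops included, and the job is handed in when it is done.

Besides the shell and the picture viewer there is one more tool, called after "Emit:" as name(argument=value, ...), one argument or row to a line, values as JSON. apply_moves: Moves the arm, as the interface text tells. Its arguments: {"type":"object","properties":{"deltas":{"type":"array","items":{"type":"array","items":{"type":"number"}}},"squeeze":{"type":"number"}},"required":["deltas"]}

```bash
mkdir -p pics; ls; python3 - <<'E'
from workcell import status, vision, job, bot
import cv2,numpy as np
s=status.read_state(); print(s)
for n in ("scene","top","wrist"):
    c=vision.get_calibration(n); print(n,c)
    cv2.imwrite(f"pics/{n}0.png",vision.read_camera(n)[:,:,::-1])
a=[cv2.imread(f"pics/{n}0.png") for n in("scene","top")]
cv2.imwrite("pics/a.png",cv2.resize(np.vstack(a),None,fx=0.75,fy=0.75,interpolation=cv2.INTER_AREA))
E
```

```text
pics
{'time': 0.0, 'q': array([ 1.11910985e+00,  2.64778280e-01,  1.60538912e+00,  1.62996171e-05,
        1.27368921e+00, -3.68832328e-02]), 'joint_vel': array([ 0.00131844,  0.00016164,  0.00081624,  0.00020158, -0.0030127 ,
       -0.00080367]), 'joint_torque': array([-3.07379232e-04, -5.15113378e+01, -3.67318547e+01, -1.25269262e-04,
        1.30966731e-02, -1.07934235e-05]), 'tool_pos': array([0.27169686, 0.61710104, 0.22993693]), 'tcp_rot': array([-0.64680128, -3.07371201,  0.00344409]), 'wrist_force': array([ 0.22643648,  0.41730014, -0.09086832]), 'torque': array([-0.03799918, -0.00712955, -0.06301023]), 'width': 0.998403160594828}
scene {'fov_y': 53.782503392671124, 'cx': 317.72901323031897, 'cy': 193.65409877808153, 'k1': -0.02019345514880015, 'R': array([[-0.58159621, -0.81327414, -0.01819414],
       [-0.45410962,  0.3431413 , -0.8222156 ],
       [ 0.67492985, -0.46993534, -0.56888529]]), 't': array([0.39367263, 0.27705156, 0.62162448])}
top {'fov_y': 54.72778471260056, 'cx': 318.2500919943983, 'cy': 198.84217731452125, 'k1': -0.048584031087916965, 'R': array([[-0.02843843, -0.99959421,  0.00163267],
       [-0.99934453,  0.02839465, -0.02245571],
       [ 0.02240024, -0.0022702 , -0.99974651]]), 't': array([0.09461958, 0.53660599, 1.01792823])}
wrist {'fov_y': 65.38841466620806, 'cx': 321.91294893892166, 'cy': 199.63405440838733, 'k1': -0.008532873393267403, 'tool_from_camera': array([[ 9.66276887e-04, -9.53887318e-01, -3.00163373e-01,
         7.69736558e-02],
       [ 9.99999390e-01,  7.61118241e-04,  8.00414978e-04,
         1.27690760e-03],
       [-5.35045879e-04, -3.00163963e-01,  9.53887472e-01,
        -1.43072808e-01],
       [ 0.00000000e+00,  0.00000000e+00,  0.00000000e+00,
         1.00000000e+00]])}
```

View pics/a.png

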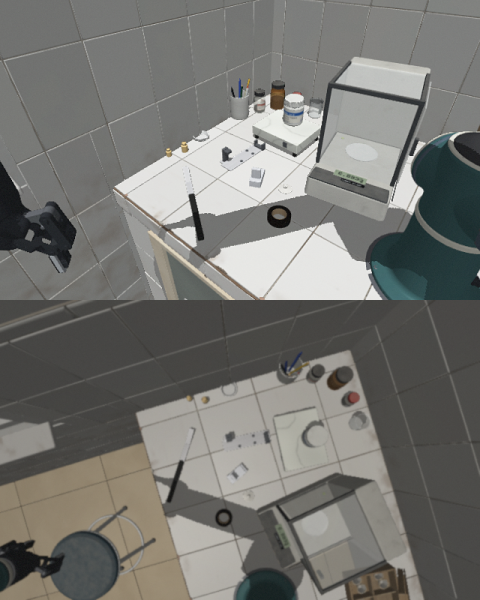

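```bash
cat > h.py <<'E'
from workcell import status, vision, job, bot
import cv2,numpy as np
from scipy.spatial.transform import Rotation as Rn
def ray(n,px,T=None):
    c=vision.get_calibration(n); f=200/np.tan(np.radians(c["fov_y"])/2)
    p=np.asarray(px,float).reshape(-1,1,2)
    K=np.array([[f,0,c["cx"]],[0,f,c["cy"]],[0,0,1.]])
    u=cv2.undistortPoints(p,K,np.array([c["k1"],0,0,0.]))[:,0]
    d=np.c_[u,np.ones(len(u))]
    if n=="wrist":
        M=T@c["tool_from_camera"]; return M[:3,3],d@M[:3,:3].T
    R,t=np.array(c["R"]),np.array(c["t"]); return -R.T@t,d@R
def onz(n,px,z,T=None):
    o,d=ray(n,px,T); return o+d*((np.asarray(z)-o[2])/d[:,2])[:,None]
def proj(n,X,T=None):
    c=vision.get_calibration(n); f=200/np.tan(np.radians(c["fov_y"])/2)
    X=np.atleast_2d(X).astype(float)
    if n=="wrist":
        M=np.linalg.inv(T@c["tool_from_camera"]); P=X@M[:3,:3].T+M[:3,3]
    else: P=X@np.array(c["R"]).T+np.array(c["t"])
    u=P[:,:2]/P[:,2:]; r=(u**2).sum(1,keepdims=True); u=u*(1+c["k1"]*r)
    return u*f+[c["cx"],c["cy"]]
def tool():
    s=status.read_state(); T=np.eye(4); T[:3,:3]=Rn.from_rotvec(s["tcp_rot"]).as_matrix(); T[:3,3]=s["tool_pos"]; return T,s
def snap(name,n):
    T,s=tool(); im=vision.read_camera(n)[:,:,::-1].copy(); cv2.imwrite(f"pics/{name}.png",im); return T,im
def delta(T,pos,R):
    "shift in tool axes and rotvec from T to pose"
    return np.round(T[:3,:3].T@(np.asarray(pos)-T[:3,3]),4),np.round(Rn.from_matrix(T[:3,:3].T@R).as_rotvec(),4)
E
python3 - <<'E'
import cv2,numpy as np
t=cv2.imread("pics/top0.png")[110:285,205:455]; s=cv2.imread("pics/scene0.png")[115:330,205:455]
t=cv2.convertScaleAbs(t,alpha=1.3)
cv2.imwrite("pics/b.png",cv2.resize(t,None,fx=3.2,fy=3.2,interpolation=cv2.INTER_CUBIC))
cv2.imwrite("pics/c.png",cv2.resize(s[:187],None,fx=3.2,fy=3.2,interpolation=cv2.INTER_CUBIC))
E
```

```text
(no output)
```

View pics/b.png

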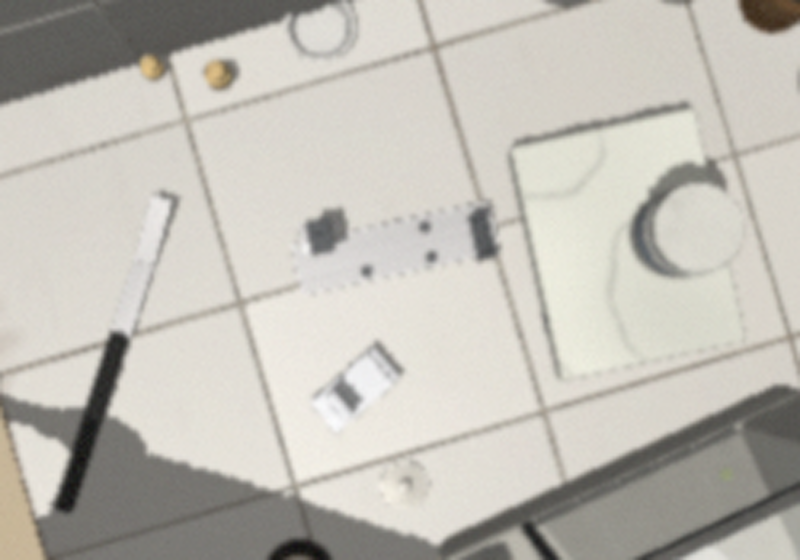

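View pics/c.png

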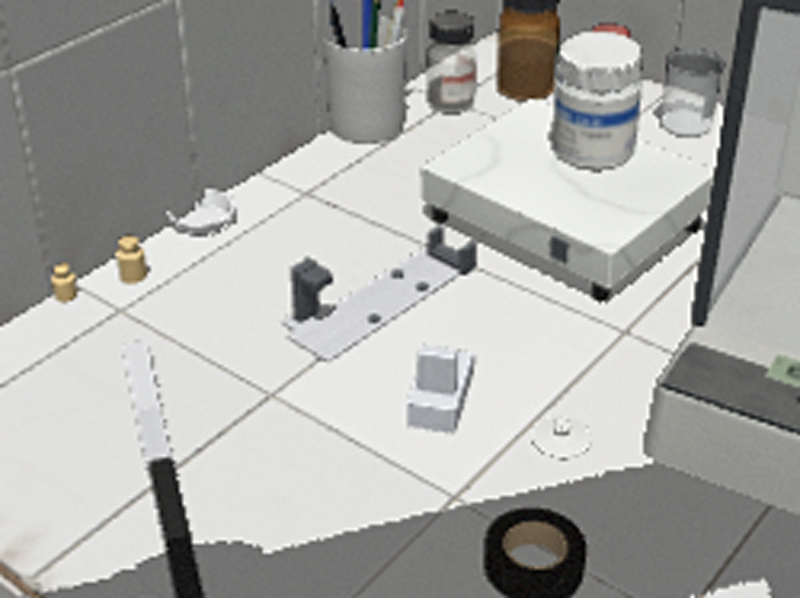

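```bash
python3 - <<'E'
from h import *
P={'fulc':(482,232,.02),'keep':(325,230,.05),'s_nl':(512,145,.053),'s_fl':(690,105,.058),'s_fr':(743,345,.058),'s_nr':(562,378,.053),'bend':(65,508,.012),'btoe':(165,195,.02),'bsteel':(120,333,.012),'grip':(348,395,.055),'shimback':(325,415,.022),'nose':(392,358,.017),'jar':(692,228,.15),'wb':(220,72,.03),'ws':(152,66,.03),'lid':(405,484,.01)}
for k,(x,y,z) in P.items(): print(k,np.round(onz('top',[(205+x/3.2,110+y/3.2)],[z])[0],4))
T,s=tool(); print(T.round(3))
E
```

```text
fulc [ 0.5788 -0.0196  0.02  ]
keep [0.582  0.1079 0.05  ]
s_nl [ 0.6451 -0.0423  0.053 ]
s_fl [ 0.6726 -0.1841  0.058 ]
s_fr [ 0.4815 -0.2194  0.058 ]
s_nr [ 0.4595 -0.0761  0.053 ]
bend [0.3618 0.3293 0.012 ]
btoe [0.6165 0.2389 0.02  ]
bsteel [0.5045 0.2801 0.012 ]
grip [0.4512 0.0932 0.055 ]
shimback [0.4333 0.1128 0.022 ]
nose [0.4779 0.0569 0.017 ]
jar [ 0.5694 -0.1571  0.15  ]
wb [0.7144 0.1902 0.03  ]
ws [0.7211 0.2455 0.03  ]
lid [0.3737 0.049  0.01  ]
[[-0.915  0.403 -0.001  0.272]
 [ 0.403  0.915 -0.002  0.617]
 [ 0.    -0.002 -1.     0.23 ]
 [ 0.     0.     0.     1.   ]]
```

Emit:
apply_moves(
  deltas=[
    [-0.03,-0.022,0,0,0,-0.01,0],
    [-0.06,-0.044,0,0,0,-0.02,0],
    [-0.09,-0.066,0,0,0,-0.03,0],
    [-0.12,-0.088,0,0,0,-0.04,0],
    [-0.15,-0.11,0,0,0,-0.05,0],
    [-0.18,-0.132,0,0,0,-0.06,0],
    [-0.21,-0.155,0,0,0,-0.07,0],
    [-0.24,-0.177,0,0,0,-0.073,0],
  ],
)

```text
time: 0.82
tool_pos: [0.4206, 0.3572, 0.231]
tcp_rot: [-0.533, -3.096, 0.001]
wrist_force: [0.7, 0.8, 0.0]
width: 1.001
```

Emit:
apply_moves(
  deltas=[
    [-0.03,-0.022,0,0,0,0,0],
    [-0.06,-0.044,0,0,0,0,0],
    [-0.09,-0.066,0,0,0,0,0],
    [-0.12,-0.088,0,0,0,0,0],
    [-0.15,-0.11,0,0,0,0,0],
    [-0.18,-0.135,0,0,0,0,0],
    [-0.18,-0.135,0,0,0,0,0],
    [-0.18,-0.135,0,0,0,0,0],
  ],
)

```text
time: 1.48
tool_pos: [0.5453, 0.1696, 0.2308]
tcp_rot: [-0.541, -3.094, 0.0]
wrist_force: [-1.7, 0.1, -0.3]
width: 0.999
```

```bash
python3 - <<'E'
from h import *
T,im=snap("w1","wrist"); np.save("w1.npy",T); print(T.round(4))
cv2.imwrite("pics/w1b.png",cv2.resize(im,(800,500),interpolation=cv2.INTER_CUBIC))
E
```

```text
[[-9.408e-01  3.391e-01 -8.000e-04  5.453e-01]
 [ 3.391e-01  9.408e-01 -1.000e-04  1.696e-01]
 [ 8.000e-04 -4.000e-04 -1.000e+00  2.308e-01]
 [ 0.000e+00  0.000e+00  0.000e+00  1.000e+00]]
```

View pics/w1b.png

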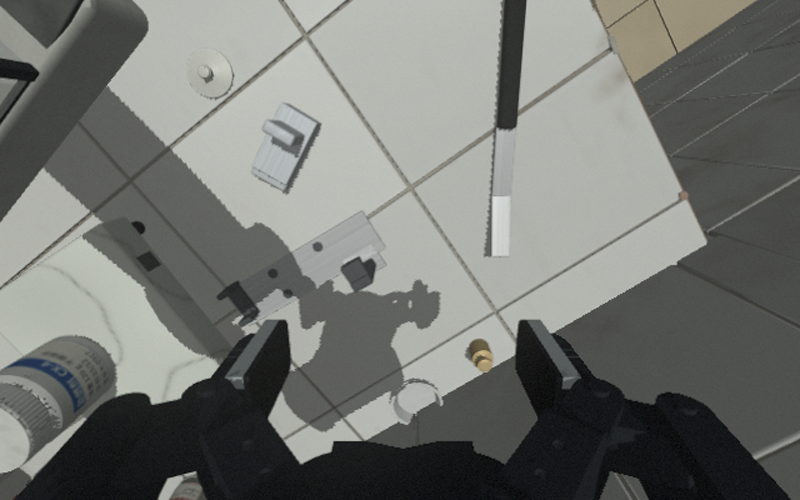

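```bash
python3 - <<'E'
from h import *
im=cv2.imread("pics/w1.png")[75:272,80:340]
im=cv2.convertScaleAbs(cv2.resize(im,None,fx=3,fy=3,interpolation=cv2.INTER_CUBIC),alpha=1.3,beta=20)
for i in range(0,260,20): cv2.line(im,(3*i,0),(3*i,6),(0,0,255),1)
cv2.imwrite("pics/w1c.png",im)
E
```

```text
(no output)
```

View pics/w1c.png

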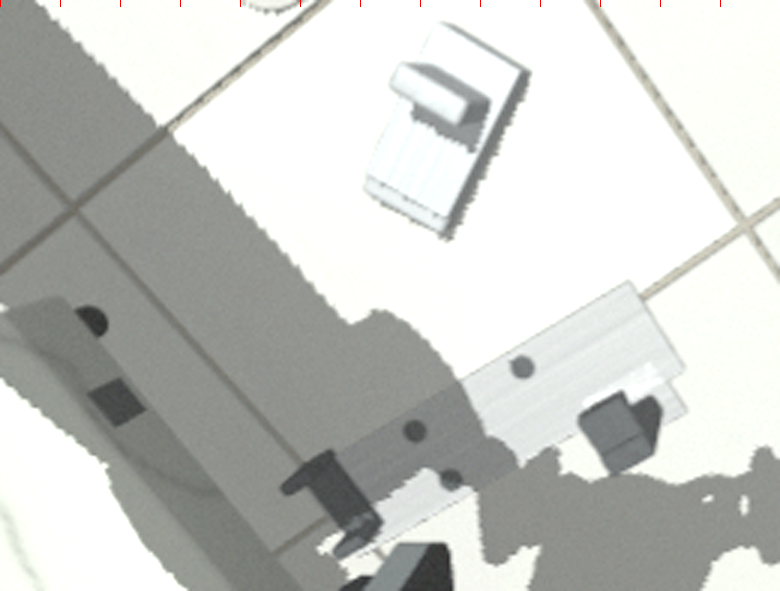

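```bash
cat > m.py <<'E'
from h import *
T=np.load("w1.npy")
P={'A':(630,282,.004),'A28':(684,370,.004),'ymin':(345,449,.004),'ck1':(307,470,.026),'ck2':(358,537,.026),'s_low_r':(65,298,.017),'s_low_2':(300,585,.017),'s_top_r':(10,313,.053),'pl_c':(118,402,.035),'pl_low':(132,416,.025),
'nose_r':(368,186,.017),'nose_l':(446,235,.017),'n_bl':(444,238,0),'back_l':(527,72,.022),'back_r':(443,25,.022),'gripA':(400,68,.055),'gripB':(460,118,.055),'lip1':(582,420,.049),'lip2':(615,470,.049)}
W={k:onz('wrist',[(80+x/3,75+y/3)],[z],T)[0] for k,(x,y,z) in P.items()}
Q={'hb_l':(497,128,.014),'hb_r':(518,128,.014),'hl':(504,0,.014),'hr':(525,0,.014),'bendl':(492,195,.006),'bendr':(510,196,.006),'tip_l':(489,256,.02),'tip_r':(509,257,.02)}
W.update({k:onz('wrist',[(x/1.25,y/1.25)],[z],T)[0] for k,(x,y,z) in Q.items()})
if __name__=="__main__":
    for k,v in W.items(): print(k,v.round(4))
E
python3 m.py
```

```text
A [0.5333 0.1345 0.004 ]
A28 [0.5754 0.1419 0.004 ]
ymin [ 0.5595 -0.0064  0.004 ]
ck1 [ 0.5574 -0.0129  0.026 ]
ck2 [ 0.5914 -0.007   0.026 ]
s_low_r [ 0.4621 -0.0741  0.017 ]
s_low_2 [ 0.6067 -0.0463  0.017 ]
s_top_r [ 0.4613 -0.0682  0.053 ]
pl_c [ 0.5052 -0.0631  0.035 ]
pl_low [ 0.5132 -0.0686  0.025 ]
nose_r [0.4635 0.0572 0.017 ]
nose_l [0.4903 0.0771 0.017 ]
n_bl [0.492  0.0701 0.    ]
back_l [0.4466 0.1308 0.022 ]
back_r [0.4219 0.1092 0.022 ]
gripA [0.4339 0.0987 0.055 ]
gripB [0.4549 0.1105 0.055 ]
lip1 [0.5684 0.1063 0.049 ]
lip2 [0.5911 0.1103 0.049 ]
hb_l [0.5022 0.2754 0.014 ]
hb_r [0.5085 0.2929 0.014 ]
hl [0.4085 0.3077 0.014 ]
hr [0.4142 0.3237 0.014 ]
bendl [0.5599 0.2562 0.006 ]
bendr [0.5666 0.2721 0.006 ]
tip_l [0.6123 0.2352 0.02  ]
tip_r [0.6197 0.253  0.02  ]
```

```bash
cat >> h.py <<'E'
TH=0.178; EX=np.array([np.sin(TH),-np.cos(TH),0]); EY=np.array([np.cos(TH),np.sin(TH),0]); EZ=np.array([0,0,1.])
F0=np.array([.577,-.0172,0])
def stand(x,y,z): return F0+x*EX+y*EY+z*EZ
def Rbar(yaw,p):
    "bar axes: x at yaw about stand x, pitched down p"
    R=Rn.from_euler('z',yaw).as_matrix()
    a=np.c_[EX,EY,EZ]@R; 
    return np.c_[np.cos(p)*a[:,0]-np.sin(p)*EZ,a[:,1],np.sin(p)*a[:,0]+np.cos(p)*EZ]
D=np.diag([-1.,1,-1])
def toolpose(yaw,p,fulc_pt,bx,bz,gx,gz):
    "bar point (bx,bz) rel. bar_mid placed at world fulc_pt; TCP at bar (gx,gz)"
    R=Rbar(yaw,p); mid=fulc_pt-R@np.array([bx,0,bz]); return mid+R@np.array([gx,0,gz]),R@D
E
python3 - <<'E'
from h import *
T,s=tool()
a=-.336; b=np.array([np.cos(a),np.sin(a),0]); R=np.c_[-b,[-b[1],b[0],0],[0,0,-1]]
print(delta(T,[.4866,.2903,.06],R),delta(T,[.4866,.2903,.004],R))
E
```

```text
(array([0.0947, 0.0929, 0.1709]), array([-0.0001, -0.0012, -0.0081])) (array([0.0946, 0.0929, 0.2269]), array([-0.0001, -0.0012, -0.0081]))
```

Emit:
apply_moves(
  deltas=[
    [0.025,0.025,0.02,0,0,-0.008,0.5],
    [0.05,0.05,0.05,0,0,-0.008,0.5],
    [0.08,0.075,0.08,0,0,-0.008,0.5],
    [0.095,0.093,0.115,0,0,-0.008,0.5],
    [0.095,0.093,0.15,0,0,-0.008,0.5],
    [0.095,0.093,0.185,0,0,-0.008,0.5],
    [0.095,0.093,0.21,0,0,-0.008,0.5],
    [0.095,0.093,0.226,0,0,-0.008,0.5],
  ],
  squeeze=50,
)

```text
time: 2.2
tool_pos: [0.4818, 0.2915, 0.0012]
tcp_rot: [-0.516, -3.094, 0.006]
wrist_force: [-1.4, 0.1, -0.5]
width: 0.503
```

Emit:
apply_moves(
  deltas=[
    [0,0,0,0,0,0,0.5],
    [0,0,0,0,0,0,0.8],
    [0,0,0,0,0,0,1],
    [0,0,0,0,0,0,1],
    [0,0,0,0,0,0,1],
    [0,0,0,0,0,0,1],
  ],
)

```text
time: 2.7
tool_pos: [0.4874, 0.2919, 0.007]
tcp_rot: [0.522, 3.096, 0.004]
wrist_force: [-2.5, 1.6, 2.4]
width: 0.161
```

```bash
python3 - <<'E'
from h import *
T,s=tool(); print(T.round(4),s['width']*85,s['wrist_force'],s['q'].round(2))
f=stand(0,0,.013)
back=np.array([0,0,0])
for nm,dx,dz in (("hi",-.042,.085),("pre",-.042,.009),("in",0,.002)):
    p,R=toolpose(0,.38,f+dx*EX+dz*EZ,.08,-.007,0,-.003); print(nm,p.round(4),delta(T,p,R))
E
```

```text
[[-0.9447  0.3279  0.0025  0.4874]
 [ 0.3279  0.9447  0.0019  0.2919]
 [-0.0017  0.0026 -1.      0.007 ]
 [ 0.      0.      0.      1.    ]] 13.665740254401696 [-2.50931031  1.64992962  2.43840321] [ 0.5   0.3   2.02  0.    0.82 -0.74]
hi [0.5567 0.0958 0.1314] (array([-0.1299, -0.1622, -0.1246]), array([-0.1978,  0.3438,  1.0461]))
pre [0.5567 0.0958 0.0554] (array([-0.1298, -0.1624, -0.0486]), array([-0.1978,  0.3438,  1.0461]))
in [0.5641 0.0545 0.0484] (array([-0.1504, -0.1991, -0.0416]), array([-0.1978,  0.3438,  1.0461]))
```

Emit:
apply_moves(
  deltas=[
    [0,0,-0.035,0,0,0,1],
    [0,0,-0.07,-0.02,0.034,0.104,1],
    [-0.02,-0.02,-0.1,-0.04,0.069,0.209,1],
    [-0.04,-0.05,-0.125,-0.06,0.103,0.314,1],
    [-0.06,-0.08,-0.125,-0.08,0.138,0.418,1],
    [-0.08,-0.105,-0.125,-0.1,0.172,0.523,1],
    [-0.105,-0.13,-0.125,-0.12,0.206,0.628,1],
    [-0.13,-0.162,-0.125,-0.138,0.241,0.732,1],
  ],
)

```text
time: 3.37
tool_pos: [0.557, 0.0941, 0.1314]
tcp_rot: [-1.496, -2.51, -0.257]
wrist_force: [0.7, 0.9, -3.0]
width: 0.168
```

```bash
python3 - <<'E'
from h import *
T,s=tool(); print(T.round(4),s['width']*85,s['wrist_force'],s['q'].round(2))
p,R=toolpose(0,.38,stand(-.042,0,.013+.085),.08,-.007,0,-.003); print(p.round(4),delta(T,p,R))
E
```

```text
[[-0.4639  0.8814 -0.0889  0.557 ]
 [ 0.8451  0.4704  0.254   0.0941]
 [ 0.2657  0.0427 -0.9631  0.1314]
 [ 0.      0.      0.      1.    ]] 14.321277228465348 [ 0.66525643  0.92778648 -2.95102243] [-0.03  0.2   1.91  0.28  1.16 -0.66]
[0.5567 0.0958 0.1314] (array([0.0016, 0.0005, 0.0005]), array([-0.0594,  0.1032,  0.3096]))
```

Emit:
apply_moves(
  deltas=[
    [0,0,0,-0.02,0.034,0.103,1],
    [0,0,0,-0.04,0.069,0.206,1],
    [0.001,0,0,-0.059,0.103,0.309,1],
    [0.001,0,0,-0.059,0.103,0.309,1],
    [0.001,0,0,-0.059,0.103,0.309,1],
  ],
)

```text
time: 3.78
tool_pos: [0.5554, 0.0951, 0.1304]
tcp_rot: [-1.809, -2.177, -0.343]
wrist_force: [-0.1, -0.7, -2.5]
width: 0.164
```

```bash
python3 - <<'E'
from h import *
T,s=tool(); print(T.round(4),s['width']*85,s['wrist_force'],s['q'].round(2))
p,R=toolpose(0,.38,stand(-.042,0,.013+.085),.08,-.007,0,-.003); print(p.round(4),delta(T,p,R))
T1,w=snap("w2","wrist"); np.save("w2.npy",T1); _,sc=snap("s2","scene"); _,tp=snap("t2","top")
c=lambda im,x,y,w,h: cv2.resize(im[y:y+h,x:x+w],(400,300),interpolation=cv2.INTER_CUBIC)
cv2.imwrite("pics/v2.png",np.vstack([np.hstack([c(w,120,160,320,240),c(sc,220,150,160,120)]),np.hstack([c(tp,280,130,160,120),c(w,0,100,320,240)])]))
E
```

```text
[[-0.1699  0.983  -0.0691  0.5554]
 [ 0.914   0.1834  0.3619  0.0951]
 [ 0.3684 -0.0017 -0.9297  0.1304]
 [ 0.      0.      0.      1.    ]] 13.951802693734736 [-0.13090125 -0.72617361 -2.5252331 ] [-0.1   0.2   1.93  0.4   1.16 -0.47]
[0.5567 0.0958 0.1314] (array([ 0.0008,  0.0014, -0.0008]), array([-0.004 ,  0.0027,  0.0053]))
```

View pics/v2.png

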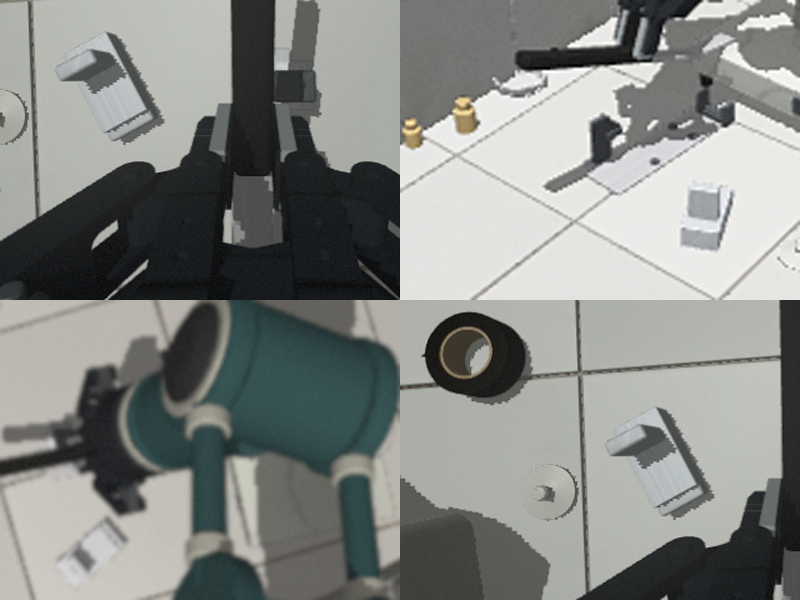

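```bash
python3 - <<'E'
from h import *
T=np.load("w2.npy"); Rb=T[:3,:3]@D
for gz in (-.003,0,.003):
    mid=T[:3,3]-Rb@[0,0,gz]
    pts=np.array([[-.135,0,0],[.138,0,.011],[.02,0,.007],[.08,0,0]])@Rb.T+mid
    print(gz,proj('scene',pts).round(1).tolist())
    print(proj('wrist',np.array([[-.10,-.008,.007],[-.10,.008,.007],[.02,-.008,.007],[.02,.008,.007]])@Rb.T+mid,T).round(1).tolist())
im=cv2.imread("pics/w2.png")
for r in(165,200,240): 
    g=im[r,280:360].max(1); k=np.where(g<50)[0]+280; print(r,k.min(),k.max())
col=im[:,322].max(1); print(col[285:310])
s=cv2.imread("pics/s2.png"); m=(s.max(2)<50)[165:190,255:330]; ys,xs=np.where(m); print("left end",xs.min()+255, ys[xs<xs.min()+3]+165)
E
```

```text
-0.003 [[268.7, 173.0], [351.7, 163.5], [320.5, 166.8], [336.1, 168.6]]
[[300.0, 42.1], [341.5, 42.2], [304.8, 307.0], [336.7, 307.0]]
0 [[268.4, 174.4], [351.3, 164.7], [320.2, 168.0], [335.8, 169.8]]
[[300.5, 43.5], [341.0, 43.5], [305.1, 303.3], [336.5, 303.3]]
0.003 [[268.1, 175.9], [351.0, 165.8], [319.9, 169.3], [335.5, 171.0]]
[[301.0, 44.8], [340.6, 44.9], [305.4, 299.7], [336.2, 299.8]]
165 306 338
200 306 338
240 307 359
[28 28 22 26 26 24 25 24 24 21 28 24 24 25 27 23 81 80 75 79 80 79 82 78
 77]
left end 267 [171 171 171 172 172 172 173 173 173 174 174 174 175 175 175 176 176 177]
```

```bash
python3 - <<'E'
from h import *
T,s=tool()
for nm,dx,dz in (("pre",-.042,.008),("mid",-.02,.0045),("in",0,.0015)):
    p,R=toolpose(0,.38,stand(dx,0,.013+dz),.08,-.007,0,0); print(nm,p.round(4),delta(T,p,R))
E
```

```text
pre [0.5569 0.0947 0.0572] (array([-0.029 ,  0.0008,  0.0677]), array([-0.0038,  0.0025,  0.007 ]))
mid [0.5608 0.073  0.0537] (array([-0.0507,  0.0007,  0.0629]), array([-0.0038,  0.0025,  0.007 ]))
in [0.5643 0.0534 0.0507] (array([-0.0704,  0.0005,  0.0583]), array([-0.0038,  0.0025,  0.007 ]))
```

Emit:
apply_moves(
  deltas=[
    [-0.01,0.001,0.025,-0.004,0.002,0.006,1],
    [-0.02,0.001,0.047,-0.004,0.002,0.006,1],
    [-0.027,0.001,0.062,-0.004,0.002,0.006,1],
    [-0.029,0.001,0.067,-0.004,0.002,0.006,1],
    [-0.029,0.001,0.067,-0.004,0.002,0.006,1],
    [-0.029,0.001,0.067,-0.004,0.002,0.006,1],
  ],
)

```text
time: 4.43
tool_pos: [0.5573, 0.0948, 0.0581]
tcp_rot: [-1.815, -2.17, -0.35]
wrist_force: [0.4, -1.2, -2.2]
width: 0.167
```

```bash
python3 - <<'E'
from h import *
T,s=tool(); print(s['wrist_force'])
for nm,dx,dz in (("pre",-.042,.008),("mid",-.02,.0045),("in",0,.0015)):
    p,R=toolpose(0,.38,stand(dx,0,.013+dz),.08,-.007,0,0); print(nm,p.round(4),delta(T,p,R))
_,sc=snap("s3","scene"); _,tp=snap("t3","top")
c=lambda im,x,y,w,h: cv2.resize(im[y:y+h,x:x+w],(800,600),interpolation=cv2.INTER_CUBIC)
cv2.imwrite("pics/v3.png",c(sc,270,150,120,90))
E
```

```text
[ 0.40094209 -1.1504089  -2.21509794]
pre [0.5569 0.0947 0.0572] (array([-0.0003, -0.0004,  0.0009]), array([ 0.0002, -0.0004, -0.0005]))
mid [0.5608 0.073  0.0537] (array([-0.0221, -0.0004, -0.004 ]), array([ 0.0002, -0.0004, -0.0005]))
in [0.5643 0.0534 0.0507] (array([-0.0418, -0.0004, -0.0087]), array([ 0.0002, -0.0004, -0.0005]))
```

View pics/v3.png

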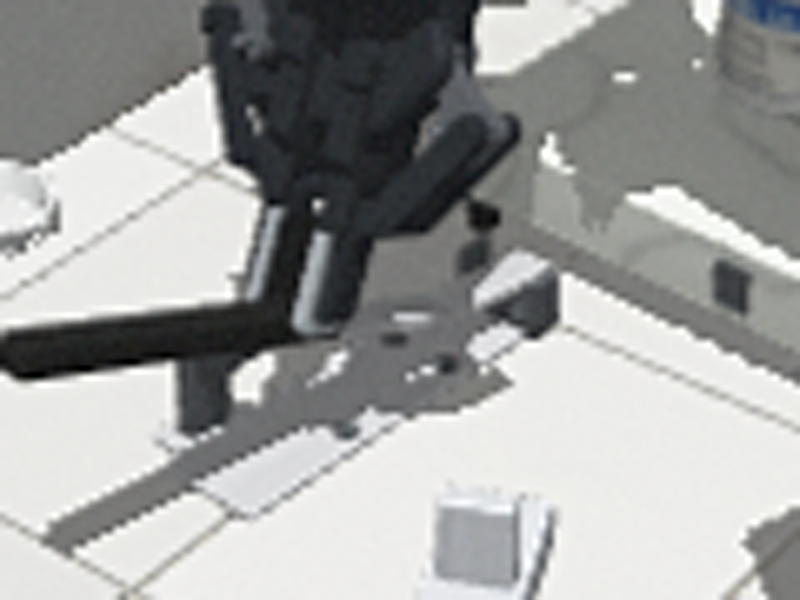

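Emit:
apply_moves(
  deltas=[
    [-0.008,0,-0.001,0,0,0,1],
    [-0.016,0,-0.003,0,0,0,1],
    [-0.024,0,-0.005,0,0,0,1],
    [-0.032,0,-0.007,0,0,0,1],
    [-0.038,0,-0.008,0,0,0,1],
    [-0.042,0,-0.009,0,0,0,1],
    [-0.042,0,-0.009,0,0,0,1],
  ],
)

```text
time: 5.12
tool_pos: [0.5646, 0.0512, 0.0501]
tcp_rot: [-1.818, -2.167, -0.349]
wrist_force: [-0.5, -1.2, -3.3]
width: 0.164
```

```bash
python3 - <<'E'
from h import *
T,s=tool(); print(s['wrist_force'],s['torque'])
p,R=toolpose(0,.38,stand(0,0,.013),.08,-.007,0,0); print(p.round(4),delta(T,p,R),T[:3,3])
E
```

```text
[-0.49575271 -1.15121187 -3.28772836] [-0.33702029 -0.0284063  -0.00897279]
[0.5643 0.0534 0.0492] (array([0.0016, 0.0001, 0.0016]), array([ 0.0006, -0.0003, -0.0033])) [0.56455371 0.05124086 0.05009019]
```

Emit:
apply_moves(
  deltas=[
    [-0.0003,0,0.001,0,0,0,1],
    [-0.0006,0,0.002,0,0,0,1],
    [-0.0006,0,0.002,0,0,0,1],
  ],
)

```text
time: 5.37
tool_pos: [0.5644, 0.0527, 0.0483]
tcp_rot: [-1.817, -2.169, -0.349]
wrist_force: [-1.1, -2.6, -1.4]
width: 0.166
```

Emit:
apply_moves(
  deltas=[
    [0,0,0,0,0,0,0.6],
    [0,0,0,0,0,0,0.5],
    [0,0,0,0,0,0,0.5],
    [0,0,0,0,0,0,0.5],
  ],
)

```text
time: 5.7
tool_pos: [0.5644, 0.053, 0.0486]
tcp_rot: [-1.816, -2.169, -0.35]
wrist_force: [0.8, 0.5, -0.3]
width: 0.5
```

```bash
python3 - <<'E'
from h import *
T,s=tool(); print(s['wrist_force'],T[:3,3],s['q'].round(2)); Rb=Rbar(0,.29)
T,w=snap("w4","wrist"); np.save("w4.npy",T); _,sc=snap("s4","scene")
f=stand(0,0,.013)
for p in(.29,.38):
    Rb=Rbar(0,p); mid=f-Rb@[.08,0,-.007]; P=np.array([[-.135,0,0],[-.135,-.008,.007],[-.135,.008,.007],[.02,-.008,.007],[.02,.008,.007]])@Rb.T+mid
    print(p,proj('scene',P).round(0).tolist(),proj('wrist',P,T).round(0).tolist())
c=lambda im,x,y,w,h,W,H: cv2.resize(im[y:y+h,x:x+w],(W,H),interpolation=cv2.INTER_CUBIC)
cv2.imwrite("pics/v4.png",np.vstack([c(w,160,0,320,400,400,500),]) if 0 else np.hstack([c(w,200,0,240,360,400,600),c(sc,260,150,120,180,400,600)]))
E
```

```text
[ 0.82210469  0.45580029 -0.34271891] [0.56443132 0.05297573 0.04858126] [-0.17  0.32  1.96  0.42  1.04 -0.59]
0.29 [[285.0, 206.0], [288.0, 205.0], [283.0, 202.0], [334.0, 193.0], [329.0, 191.0]] [[320.0, -34.0], [301.0, -42.0], [339.0, -42.0], [305.0, 295.0], [336.0, 295.0]]
0.38 [[286.0, 198.0], [290.0, 197.0], [285.0, 194.0], [335.0, 191.0], [330.0, 189.0]] [[320.0, -56.0], [298.0, -65.0], [342.0, -65.0], [305.0, 303.0], [336.0, 303.0]]
```

View pics/v4.png

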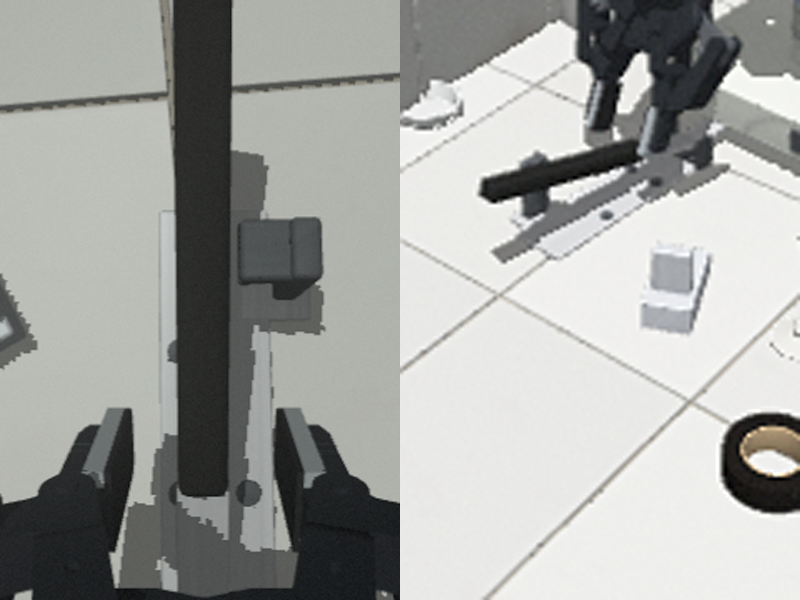

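```bash
python3 - <<'E'
from h import *
T,s=tool(); f=stand(0,0,.013)
for nm,g in (("above",.05),("at",-.005)):
    p,R=toolpose(0,.29,f,.08,-.007,-.105,g); print(nm,p.round(4),delta(T,p,R))
E
```

```text
above [0.5485 0.1412 0.1205] (array([ 1.101e-01, -1.000e-04, -3.360e-02]), array([ 0.0002, -0.0905, -0.0015]))
at [0.5457 0.1567 0.0678] (array([ 1.052e-01, -1.000e-04,  2.120e-02]), array([ 0.0002, -0.0905, -0.0015]))
```

Emit:
apply_moves(
  deltas=[
    [0,0,-0.03,0,0,0,0.5],
    [0.02,0,-0.05,0,-0.02,0,0.5],
    [0.055,0,-0.05,0,-0.05,0,0.5],
    [0.09,0,-0.045,0,-0.09,0,0.5],
    [0.11,0,-0.034,0,-0.09,0,0.5],
    [0.108,0,-0.008,0,-0.09,0,0.5],
    [0.106,0,0.012,0,-0.09,0,0.5],
    [0.105,0,0.021,0,-0.09,0,0.5],
  ],
)

```text
time: 6.47
tool_pos: [0.5436, 0.1574, 0.0657]
tcp_rot: [-1.863, -2.227, -0.269]
wrist_force: [-0.9, -0.2, 0.7]
width: 0.504
```

Emit:
apply_moves(
  deltas=[
    [0,0,0,0,0,0,0.5],
    [0,0,0,0,0,0,0.8],
    [0,0,0,0,0,0,1],
    [0,0,0,0,0,0,1],
    [0,0,0,0,0,0,1],
    [0,0,0,0,0,0,1],
  ],
)

```text
time: 6.97
tool_pos: [0.5467, 0.1559, 0.0686]
tcp_rot: [-1.868, -2.228, -0.274]
wrist_force: [-0.6, -0.6, -0.4]
width: 0.167
```

```bash
python3 - <<'E'
from h import *
T,s=tool(); f=stand(0,0,.013); print(T[:3,3],s['wrist_force'],s['torque'],s['width'],s['q'].round(2))
p0,R0=toolpose(0,.29,f,.08,-.007,-.105,-.005); print("dev",delta(T,p0,R0))
for y,p in ((0,.23),(0,.17),(0,.11),(0,.055),(-.05,.055),(-.1,.055),(-.145,.055),(-.145,.085)):
    q,R=toolpose(y,p,f,.08,-.007,-.105,-.005); print(y,p,delta(T,q,R))
E
```

```text
[0.54666122 0.15591889 0.06862617] [-0.60301295 -0.5954088  -0.43836374] [-0.25487108  0.06113238  0.01344661] 0.1666069981035391 [ 0.06  0.24  1.99  0.35  0.97 -0.32]
dev (array([ 0.0007, -0.0008,  0.001 ]), array([ 0.0017, -0.0002, -0.0021]))
0 0.23 (array([ 0.0005, -0.0008,  0.0121]), array([ 0.0016, -0.0602, -0.0022]))
0 0.17 (array([-0.0004, -0.0008,  0.0232]), array([ 0.0016, -0.1202, -0.0022]))
0 0.11 (array([-0.002 , -0.0008,  0.0342]), array([ 0.0015, -0.1802, -0.0023]))
0 0.055 (array([-0.004 , -0.0009,  0.0442]), array([ 0.0015, -0.2352, -0.0023]))
-0.05 0.055 (array([-0.0042,  0.0084,  0.0441]), array([-0.0072, -0.2352,  0.047 ]))
-0.1 0.055 (array([-0.0048,  0.0176,  0.0439]), array([-0.0158, -0.2351,  0.0964]))
-0.145 0.055 (array([-0.0058,  0.0258,  0.0437]), array([-0.0235, -0.2349,  0.1409]))
-0.145 0.085 (array([-0.0046,  0.0258,  0.0382]), array([-0.0256, -0.2049,  0.1404]))
```

Emit:
apply_moves(
  deltas=[
    [0,0,0.0055,0,-0.03,0,1],
    [0,0,0.011,0,-0.06,0,1],
    [-0.0005,0,0.0165,0,-0.09,0,1],
    [-0.001,0,0.022,0,-0.12,0,1],
    [-0.0015,0,0.0275,0,-0.15,0,1],
    [-0.0025,0,0.033,0,-0.18,0,1],
    [-0.0025,0,0.033,0,-0.18,0,1],
  ],
)

```text
time: 7.55
tool_pos: [0.5455, 0.1624, 0.0358]
tcp_rot: [-1.962, -2.346, -0.106]
wrist_force: [1.2, -5.1, 3.3]
width: 0.166
```

```bash
python3 - <<'E'
from h import *
T,s=tool(); f=stand(0,0,.013); print(T[:3,3],s['wrist_force'],s['torque'],s['width'])
for y,p in ((0,.11),(0,.055),(-.05,.055),(-.1,.055),(-.145,.055),(-.145,.085)):
    q,R=toolpose(y,p,f,.08,-.007,-.105,-.005); print(y,p,q.round(4),delta(T,q,R))
E
```

```text
[0.54554479 0.16241752 0.03576059] [ 1.15443606 -5.13452269  3.34394922] [-1.03940762 -0.17301459 -0.1362893 ] 0.16589864916722535
0 0.11 [0.5445 0.1636 0.0353] (array([ 0.0013, -0.0008,  0.0006]), array([ 0.0013,  0.0032, -0.0002]))
0 0.055 [0.5443 0.1645 0.0252] (array([ 0.0011, -0.0009,  0.0108]), array([ 0.0013, -0.0518, -0.0003]))
-0.05 0.055 [0.5534 0.1659 0.0252] (array([0.0009, 0.0084, 0.0108]), array([-0.0027, -0.0518,  0.0496]))
-0.1 0.055 [0.5626 0.1668 0.0252] (array([0.0002, 0.0176, 0.0107]), array([-0.0067, -0.0518,  0.0994]))
-0.145 0.055 [0.5709 0.1673 0.0252] (array([-0.0008,  0.0258,  0.0106]), array([-0.0104, -0.0518,  0.1443]))
-0.145 0.085 [0.5709 0.1669 0.0307] (array([-0.0007,  0.0258,  0.0051]), array([-0.0125, -0.0219,  0.1441]))
```

Emit:
apply_moves(
  deltas=[
    [-0.0005,0,0.0055,0,-0.026,0,1],
    [-0.001,0,0.011,0,-0.052,0,1],
    [-0.001,0,0.0115,0,-0.052,0,1],
    [-0.001,0.0045,0.0115,-0.001,-0.052,0.025,1],
    [-0.001,0.009,0.0115,-0.003,-0.052,0.05,1],
    [-0.0015,0.0135,0.0115,-0.005,-0.052,0.075,1],
    [-0.0015,0.018,0.0115,-0.007,-0.052,0.1,1],
  ],
)

```text
time: 8.13
tool_pos: [0.5633, 0.166, 0.0245]
tcp_rot: [-2.108, -2.269, -0.06]
wrist_force: [-0.5, -2.8, 4.3]
width: 0.165
```

```bash
python3 - <<'E'
from h import *
T,s=tool(); f=stand(0,0,.013); print(T[:3,3],s['wrist_force'],s['torque'],s['width'])
for y,p in ((-.1,.055),(-.145,.055),(-.145,.085)):
    q,R=toolpose(y,p,f,.08,-.007,-.105,-.005); print(y,p,q.round(4),delta(T,q,R))
E
```

```text
[0.56326835 0.16601453 0.02451862] [-0.5269345  -2.78619121  4.33608231] [-0.59289714  0.05882549  0.16820343] 0.164995418397506
-0.1 0.055 [0.5626 0.1668 0.0252] (array([ 0.0009, -0.0006, -0.0006]), array([-0.001 , -0.0036, -0.0042]))
-0.145 0.055 [0.5709 0.1673 0.0252] (array([ 0.0008,  0.0077, -0.0006]), array([-0.0035, -0.0036,  0.0407]))
-0.145 0.085 [0.5709 0.1669 0.0307] (array([ 0.0006,  0.0077, -0.0062]), array([-0.0041,  0.0264,  0.0406]))
```

Emit:
apply_moves(
  deltas=[
    [0,0.004,0,-0.002,0,0.02,1],
    [0,0.008,0,-0.003,0,0.041,1],
    [0,0.008,0,-0.003,0,0.041,1],
    [0,0.008,-0.003,-0.003,0.012,0.041,1],
    [0,0.008,-0.006,-0.004,0.026,0.041,1],
    [0,0.008,-0.007,-0.004,0.032,0.041,1],
    [0,0.008,-0.007,-0.004,0.032,0.041,1],
  ],
)

```text
time: 8.72
tool_pos: [0.5697, 0.1661, 0.0307]
tcp_rot: [-2.136, -2.209, -0.094]
wrist_force: [-2.0, -1.2, 3.0]
width: 0.163
```

```bash
python3 - <<'E'
from h import *
T,s=tool(); f=stand(0,0,.013); print(T[:3,3],s['wrist_force'],s['torque'],s['width'])
for y,p in ((-.145,.085),):
    q,R=toolpose(y,p,f,.08,-.007,-.105,-.005); print(y,p,q.round(4),delta(T,q,R))
E
```

```text
[0.56971392 0.16610381 0.03066952] [-1.97950191 -1.18341948  3.02545397] [-0.39541044  0.43807047  0.38088915] 0.16346750144084782
-0.145 0.085 [0.5709 0.1669 0.0307] (array([0.0007, 0.0012, 0.    ]), array([-0.0025, -0.0059,  0.0007]))
```

Emit:
apply_moves(
  deltas=[
    [0,0.002,0,0,0,0.008,1],
    [0,0.002,-0.0015,0,0.008,0.008,1],
    [0,0.002,-0.0025,0,0.012,0.008,1],
    [0,0.002,-0.0025,0,0.012,0.008,1],
  ],
)

```text
time: 9.05
tool_pos: [0.5699, 0.166, 0.032]
tcp_rot: [-2.136, -2.194, -0.101]
wrist_force: [-5.4, -1.8, 1.4]
width: 0.169
```

```bash
python3 - <<'E'
from h import *
T,s=tool(); f=stand(0,0,.013); print(T[:3,3],s['wrist_force'],s['torque'],s['width'])
for y,p in ((-.145,.085),(-.15,.09)):
    q,R=toolpose(y,p,f,.08,-.007,-.105,-.005); print(y,p,q.round(4),delta(T,q,R))
T,w=snap("w5","wrist"); np.save("w5.npy",T); _,sc=snap("s5","scene")
c=lambda im,x,y,w,h,W,H: cv2.resize(im[y:y+h,x:x+w],(W,H),interpolation=cv2.INTER_CUBIC)
cv2.imwrite("pics/v5.png",np.hstack([c(w,220,180,200,220,400,440),c(sc,280,160,120,132,400,440)]))
E
```

```text
[0.56985684 0.16597918 0.03201981] [-5.40026121 -1.75110485  1.42118811] [-0.42871735  0.85813777  0.62786351] 0.1694042226460139
-0.145 0.085 [0.5709 0.1669 0.0307] (array([0.0007, 0.0011, 0.0014]), array([-0.0063, -0.0169, -0.0063]))
-0.15 0.09 [0.5718 0.1668 0.0316] (array([0.0007, 0.002 , 0.0005]), array([-0.0067, -0.0119, -0.0014]))
```

View pics/v5.png

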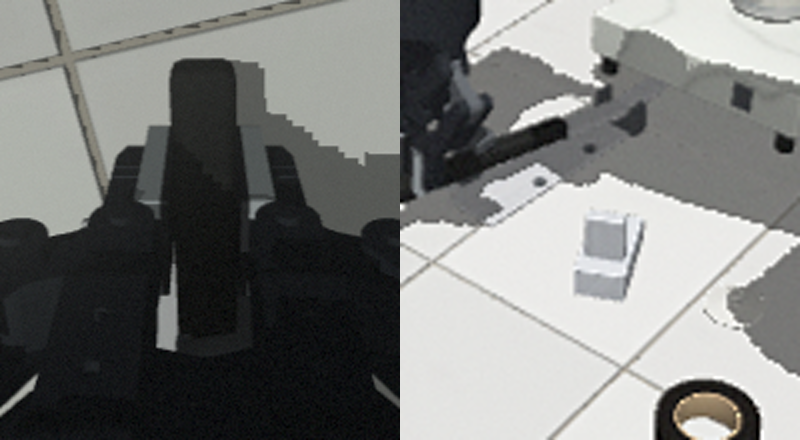

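Emit:
apply_moves(
  deltas=[
    [0,-0.001,-0.0005,0,0,0,1],
    [0,-0.001,-0.001,0,0,0,1],
    [0,-0.001,-0.001,0,0,0,0.75],
    [0,-0.001,-0.001,0,0,0,0.6],
    [0,-0.001,-0.001,0,0,0,0.5],
    [0,-0.001,-0.001,0,0,0,0.5],
    [0,-0.001,-0.001,0,0,0,0.5],
    [0,-0.001,-0.001,0,0,0,0.5],
  ],
)

```text
time: 9.82
tool_pos: [0.5719, 0.1663, 0.0346]
tcp_rot: [-2.139, -2.196, -0.109]
wrist_force: [-0.2, 0.0, 0.6]
width: 0.497
```

```bash
python3 - <<'E'
from h import *
T,s=tool(); print(T[:3,3],s['wrist_force'],s['torque'],s['width'],s['q'].round(2))
T,w=snap("w6","wrist"); np.save("w6.npy",T); _,sc=snap("s6","scene")
f=stand(0,0,.013)
for y,p in((-.15,.09),(-.15,.29)):
    Rb=Rbar(y,p); mid=f-Rb@[.08,0,-.007]; P=np.array([[-.135,-.008,.007],[-.135,.008,.007]])@Rb.T+mid
    print(p,proj('wrist',P,T).round(0).tolist())
g=w[180:330,255:400].max(2)<45
for r in (205,215,225,235,245): k=np.where((w[r,270:380].max(1)<45))[0]+270; print(r,k.min() if len(k) else None,k.max() if len(k) else None)
# plate in scene before/after
for n in("s0","s6"):
    im=cv2.imread(f"pics/{'scene0' if n=='s0' else n}.png"); r=im[170:215,365:395]; m=r.max(2)<70; ys,xs=np.where(m); print(n,xs.mean()+365,ys.mean()+170,m.sum())
E
```

```text
[0.57188161 0.16630765 0.03458108] [-0.18588411  0.00371324  0.61355513] [-0.03983531 -0.03954656  0.05625895] 0.4969504381785997 [0.18 0.3  1.96 0.13 0.87 0.07]
0.09 [[303.0, 211.0], [338.0, 211.0]]
0.29 [[297.0, 272.0], [345.0, 272.0]]
205 None None
215 302 331
225 301 332
235 301 332
245 301 332
s0 385.6046511627907 199.32558139534885 43
s6 385.3333333333333 193.14583333333334 48
```

```bash
python3 - <<'E'
from h import *
print(onz('scene',[(408,258),(424,217),(517,293),(320/.75,185/.75)],[0,0,0,0]).round(3))
# height: vertical post from left back bottom (424,217) to top
T,s=tool()
# look pose for shim: TCP 60 mm 'beyond' so camera sees shim
d=-.91; b=np.array([np.cos(d),np.sin(d),0]); R=np.c_[-b,[-b[1],b[0],0],[0,0,-1]]
nose=np.array([.4769,.0672,0]); grip=nose-.051*b; print('grip',grip)
tgt=grip-.003*b
for z in (.16,): print(delta(T,[*tgt[:2],z],R))
print(T.round(3))
E
```

```text
[[ 0.324  0.018  0.   ]
 [ 0.399 -0.115  0.   ]
 [ 0.133 -0.079  0.   ]
 [ 0.324 -0.041  0.   ]]
grip [0.44559897 0.10746469 0.        ]
(array([-0.0399, -0.1294, -0.1302]), array([ 0.0311, -0.0993, -0.6337]))
[[-0.026  1.    -0.004  0.572]
 [ 0.994  0.027  0.102  0.166]
 [ 0.102 -0.001 -0.995  0.034]
 [ 0.     0.     0.     1.   ]]
```

Emit:
apply_moves(
  deltas=[
    [0,0,-0.03,0,0,0,0.4],
    [0,0,-0.07,0,0,0,0.2],
    [0,-0.02,-0.1,0.005,-0.02,-0.1,0],
    [-0.01,-0.045,-0.13,0.01,-0.04,-0.2,0],
    [-0.02,-0.07,-0.13,0.016,-0.055,-0.3,0],
    [-0.03,-0.095,-0.13,0.021,-0.07,-0.41,0],
    [-0.04,-0.12,-0.13,0.026,-0.085,-0.52,0],
    [-0.04,-0.13,-0.13,0.031,-0.1,-0.63,0],
  ],
)

```text
time: 10.58
tool_pos: [0.4398, 0.1082, 0.1592]
tcp_rot: [-1.378, -2.822, 0.005]
wrist_force: [0.2, 0.4, -0.7]
width: 1.003
```

Emit:
apply_moves(
  deltas=[
    [0,0,0,0,0,0,0],
    [0,0,0,0,0,0,0],
    [0,0,0,0,0,0,0],
  ],
)

```text
time: 10.83
tool_pos: [0.4441, 0.1099, 0.1603]
tcp_rot: [1.388, 2.817, 0.001]
wrist_force: [0.7, 0.1, -0.5]
width: 1.002
```

```bash
python3 - <<'E'
from h import *
T,w=snap("w7","wrist"); np.save("w7.npy",T); print(T.round(3),status.read_state()['wrist_force'])
c=lambda im,x,y,w,h,W,H: cv2.resize(im[y:y+h,x:x+w],(W,H),interpolation=cv2.INTER_CUBIC)
cv2.imwrite("pics/v7.png",c(w,200,130,240,180,800,600))
d=-.91; b=np.array([np.cos(d),np.sin(d),0]); n=np.array([-b[1],b[0],0])
nose=np.array([.4769,.0672,0])
g=lambda x,y,z: nose+b*(x-.051)+n*y+EZ*z
print(((proj('wrist',[g(-.005,-.013,.055),g(-.005,.013,.055),g(.005,.013,.055),g(.005,-.013,.055),g(.051,-.017,.017),g(.051,.017,.017),g(-.019,-.017,.022),g(-.019,.017,.022)],T)-[200,130])*800/240).round(0).tolist())
E
```

```text
[[-0.609  0.793  0.001  0.444]
 [ 0.793  0.609 -0.     0.11 ]
 [-0.001  0.001 -1.     0.16 ]
 [ 0.     0.     0.     1.   ]] [0.41051675 0.02180979 0.05862849]
[[348.0, 222.0], [452.0, 221.0], [452.0, 259.0], [349.0, 260.0], [345.0, 363.0], [458.0, 363.0], [339.0, 139.0], [462.0, 138.0]]
```

View pics/v7.png

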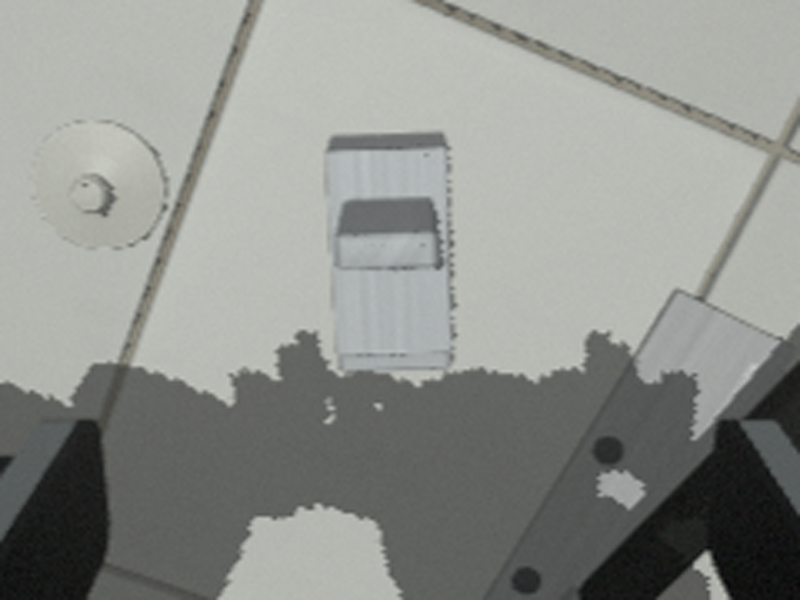

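Emit:
apply_moves(
  deltas=[
    [-0.001,-0.003,0.01,0,0,-0.03,0.4],
    [-0.001,-0.003,0.045,0,0,-0.03,0.4],
    [-0.001,-0.003,0.08,0,0,-0.03,0.4],
    [-0.001,-0.003,0.11,0,0,-0.03,0.4],
    [-0.001,-0.003,0.125,0,0,-0.03,0.4],
    [-0.001,-0.003,0.133,0,0,-0.03,0.4],
    [-0.001,-0.003,0.133,0,0,-0.03,0.4],
    [-0.001,-0.003,0.133,0,0,-0.03,0.6],
  ],
  squeeze=30,
)

```text
time: 11.55
tool_pos: [0.4422, 0.107, 0.027]
tcp_rot: [1.344, 2.839, -0.001]
wrist_force: [-0.2, -0.3, -0.1]
width: 0.478
```

Emit:
apply_moves(
  deltas=[
    [0,0,0,0,0,0,1],
    [0,0,0,0,0,0,1],
    [0,0,0,0,0,0,1],
    [0,0,0,0,0,0,1],
    [0,0,-0.01,0,0,0,1],
    [0,0,-0.03,0,0,0,1],
    [0,0,-0.04,0,0,0,1],
    [0,0,-0.04,0,0,0,1],
  ],
)

```text
time: 12.22
tool_pos: [0.4437, 0.1074, 0.0698]
tcp_rot: [1.341, 2.836, 0.004]
wrist_force: [0.2, -0.4, -1.2]
width: 0.297
```

```bash
cat >> h.py <<'E'
PS=.186; SX=np.array([np.sin(PS),-np.cos(PS),0]); SY=np.array([np.cos(PS),np.sin(PS),0]); EM=np.array([.552,-.0575,0])
def slabp(x,y,z): return EM+(x+.075)*SX+y*SY+z*EZ
E
python3 - <<'E'
from h import *
T,s=tool(); print(T.round(3),s['wrist_force'],s['width'],s['q'].round(2))
R=np.c_[-SX,SY,-EZ]
print('mark',slabp(-.075,-.048,.017))
# grip point is 4 mm ahead of TCP; nose 51 ahead of grip
for nx in (-.10,-.085,-.036):
    p=slabp(nx-.055,-.048,0); print(nx,p.round(4),delta(T,p,R))
# refine mark with wrist w1 plate: plate centre z ~ 35
E
```

```text
[[-0.635  0.773  0.005  0.444]
 [ 0.773  0.635  0.     0.107]
 [-0.003  0.004 -1.     0.07 ]
 [ 0.     0.     0.     1.   ]] [ 0.23990782 -0.41182524 -1.2202878 ] 0.29701916256108607 [ 0.18  0.01  2.21 -0.    0.91 -0.5 ]
mark [ 0.50482791 -0.06637661  0.017     ]
-0.1 [0.49   0.0122 0.    ] (array([-0.1027, -0.0249,  0.07  ]), array([0.0051, 0.0021, 0.5014]))
-0.085 [ 0.4928 -0.0025  0.    ] (array([-0.1159, -0.0321,  0.07  ]), array([0.0051, 0.0021, 0.5014]))
-0.036 [ 0.5019 -0.0507  0.    ] (array([-0.1589, -0.0556,  0.0701]), array([0.0051, 0.0021, 0.5014]))
```

Emit:
apply_moves(
  deltas=[
    [-0.015,-0.003,0,0,0,0.1,1],
    [-0.035,-0.006,0,0,0,0.2,1],
    [-0.055,-0.01,0,0.002,0.001,0.3,1],
    [-0.075,-0.015,0,0.005,0.002,0.4,1],
    [-0.095,-0.02,0.01,0.005,0.002,0.5,1],
    [-0.102,-0.023,0.025,0.005,0.002,0.5,1],
    [-0.102,-0.023,0.035,0.005,0.002,0.5,1],
    [-0.102,-0.023,0.038,0.005,0.002,0.5,1],
  ],
)

```text
time: 12.88
tool_pos: [0.4869, 0.0127, 0.028]
tcp_rot: [-2.0, -2.415, 0.011]
wrist_force: [-8.6, -5.2, 24.7]
width: 0.295
```

Emit:
apply_moves(
  deltas=[
    [0,0,0,0,0,0,1],
    [0,0,0,0,0,0,1],
  ],
)

```text
time: 13.05
tool_pos: [0.4874, 0.014, 0.0284]
tcp_rot: [-2.0, -2.416, 0.008]
wrist_force: [1.1, -0.2, -2.2]
width: 0.293
```

```bash
python3 - <<'E'
from h import *
T,s=tool(); print(T.round(3),s['wrist_force'],s['width'],s['q'].round(2))
R=np.c_[-SX,SY,-EZ]
for nx in (-.10,-.036):
    p=slabp(nx-.055,-.046,.0285); print(nx,p.round(4),delta(T,p,R))
_,sc=snap("s8","scene"); 
c=lambda im,x,y,w,h,W,H: cv2.resize(im[y:y+h,x:x+w],(W,H),interpolation=cv2.INTER_CUBIC)
cv2.imwrite("pics/v8.png",c(sc,310,150,140,105,800,600))
E
```

```text
[[-0.187  0.982 -0.007  0.487]
 [ 0.982  0.187 -0.001  0.014]
 [ 0.001 -0.007 -1.     0.028]
 [ 0.     0.     0.     1.   ]] [ 1.10909507 -0.18513748 -2.16693677] 0.2932633042458237 [-0.02  0.14  2.17 -0.    0.84 -0.21]
-0.1 [0.492  0.0126 0.0285] (array([-0.0023,  0.0043, -0.0002]), array([-0.0068, -0.0005,  0.0019]))
-0.036 [ 0.5038 -0.0503  0.0285] (array([-0.0663,  0.0041, -0.0002]), array([-0.0068, -0.0005,  0.0019]))
```

View pics/v8.png

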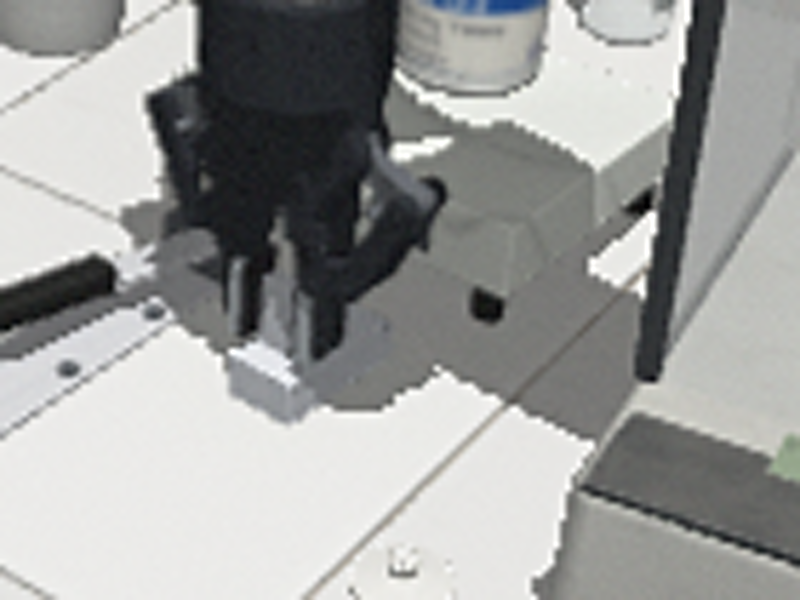

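Emit:
apply_moves(
  deltas=[
    [-0.008,0.002,0,-0.006,0,0,1],
    [-0.016,0.004,0,-0.006,0,0,1],
    [-0.024,0.004,0,-0.006,0,0,1],
    [-0.032,0.004,0,-0.006,0,0,1],
    [-0.04,0.004,0,-0.006,0,0,1],
    [-0.046,0.004,0,-0.006,0,0,1],
    [-0.046,0.004,0,-0.006,0,0,1],
  ],
)

```text
time: 13.68
tool_pos: [0.5011, -0.0324, 0.0289]
tcp_rot: [2.005, 2.417, 0.0]
wrist_force: [-0.2, 0.4, -1.1]
width: 0.293
```

Emit:
apply_moves(
  deltas=[
    [-0.006,0,0,0,0,0,1],
    [-0.012,0,0,0,0,0,1],
    [-0.018,0,0,0,0,0,1],
    [-0.02,0,0,0,0,0,1],
    [-0.02,0,0,0,0,0,1],
  ],
)

```text
time: 14.1
tool_pos: [0.5046, -0.0512, 0.0288]
tcp_rot: [2.004, 2.419, 0.0]
wrist_force: [-0.9, 0.0, -1.1]
width: 0.295
```

```bash
python3 - <<'E'
from h import *
T,s=tool(); print(T.round(3),s['wrist_force'],s['torque'],s['width'])
R=np.c_[-SX,SY,-EZ]
for nx in (-.036,):
    p=slabp(nx-.055,-.046,.0285); print(nx,p.round(4),delta(T,p,R))
E
```

```text
[[-0.186  0.983  0.     0.505]
 [ 0.983  0.186 -0.    -0.051]
 [-0.     0.    -1.     0.029]
 [ 0.     0.     0.     1.   ]] [-0.93617274  0.02761178 -1.1324659 ] [ 0.01005452 -0.02214066 -0.02682862] 0.2948666809473844
-0.036 [ 0.5038 -0.0503  0.0285] (array([ 0.001 , -0.0006,  0.0003]), array([0.0004, 0.0001, 0.0007]))
```

Emit:
apply_moves(
  deltas=[
    [-0.003,0,0,0,0,0,1],
    [-0.005,0,0.001,0,0,0,1],
    [-0.005,0,0.0015,0,0,0,1],
    [-0.005,0,0.0015,0,0,0,0.6],
    [-0.005,0,0.0015,0,0,0,0.45],
    [-0.005,0,0.0015,0,0,0,0.45],
    [-0.005,0,0.0015,0,0,0,0.45],
    [-0.005,0,0.0015,0,0,0,0.45],
  ],
)

```text
time: 14.77
tool_pos: [0.5039, -0.0549, 0.0266]
tcp_rot: [-2.002, -2.418, 0.001]
wrist_force: [-4.0, 5.2, -0.1]
width: 0.546
```

Emit:
apply_moves(
  deltas=[
    [0,0,-0.02,0,0,0,0.45],
    [0.01,0,-0.05,0,0,0,0.45],
    [0.03,0,-0.08,0,0,0,0.45],
    [0.06,0,-0.1,0,0,0,0.45],
    [0.09,0,-0.12,0,0,0,0.45],
    [0.11,0,-0.12,0,0,0,0.45],
    [0.11,0,-0.12,0,0,0,0.45],
    [0.11,0,-0.12,0,0,0,0.45],
  ],
)

```text
time: 15.43
tool_pos: [0.4857, 0.0529, 0.1481]
tcp_rot: [1.999, 2.42, 0.002]
wrist_force: [-0.8, -0.3, 0.2]
width: 0.549
```

```bash
python3 - <<'E'
from h import *
T,w=snap("w9","wrist"); np.save("w9.npy",T); print(T.round(3),status.read_state()['wrist_force']); _,sc=snap("s9","scene")
c=lambda im,x,y,w,h,W,H: cv2.resize(im[y:y+h,x:x+w],(W,H),interpolation=cv2.INTER_CUBIC)
cv2.imwrite("pics/v9.png",np.vstack([c(w,100,100,400,300,800,600)]))
# predictions
g=lambda x,y,z: slabp(-.031-.051+x,-.046+y,z)
pt=[g(-.005,-.013,.055),g(-.005,.013,.055),g(-.019,-.017,.022),g(-.019,.017,.022),slabp(-.075,-.095,.062),slabp(-.075,.095,.062)]
print(((proj('wrist',pt,T)-[100,100])*2).round(0).tolist())
f=stand(0,0,.013); Rb=Rbar(-.15,.09); mid=f-Rb@[.08,0,-.007]
print(((proj('wrist',np.array([[-.135,0,.007],[0,0,.007],[.02,-.008,.007],[.02,.008,.007]])@Rb.T+mid,T)-[100,100])*2).round(0).tolist())
E
```

```text
[[-0.189  0.982  0.003  0.486]
 [ 0.982  0.189 -0.001  0.053]
 [-0.001  0.003 -1.     0.148]
 [ 0.     0.     0.     1.   ]] [-0.85762976 -0.10756658 -0.06326017]
[[409.0, 436.0], [466.0, 436.0], [404.0, 368.0], [472.0, 369.0], [328.0, 469.0], [751.0, 469.0]]
[[753.0, -132.0], [646.0, 212.0], [616.0, 249.0], [650.0, 255.0]]
```

```bash
python3 - <<'E'
from h import *
w=cv2.imread("pics/w9.png"); m=(w.max(2)<60).astype(np.uint8)
n,l,st,ce=cv2.connectedComponentsWithStats(m)
for i in range(1,n):
    if st[i,4]>60: print(st[i],ce[i].round(1))
for n_ in("s5","s6","s9"):
    s=cv2.imread(f"pics/{n_}.png"); r=s[183:196,376:390].max(2); m=r<90; ys,xs=np.where(m); print(n_,(xs.mean()+376).round(2),(ys.mean()+183).round(2),m.sum())
# shim edges along a column across the plate, row across
print('row r=280..', [ (r,w[r,285:350:5].mean(1).astype(int).tolist()) for r in (275,284,290,300,312,318,325)])
E
```

```text
[  75    3   88   83 3542] [121.6  45. ]
[ 406   39   73  190 3959] [441.3 128.6]
[ 89 205  27  49 154] [101.4 225.9]
[    1   245   604   155 42042] [304.3 350.3]
[  0 254  18  16 144] [  7.8 261.5]
[237 256  17  15 144] [245.7 263.6]
[273 304  13   9 102] [278.9 308.4]
[301 316  17  16 120] [306.9 325.8]
s5 382.26 188.55 42
s6 382.07 189.0 42
s9 383.0 188.68 25
row r=280.. [(275, [100, 101, 100, 101, 81, 81, 80, 80, 80, 79, 83, 79, 77]), (284, [97, 98, 100, 100, 93, 95, 96, 91, 88, 87, 83, 143, 181]), (290, [98, 99, 97, 97, 92, 97, 99, 95, 95, 95, 169, 98, 184]), (300, [95, 96, 97, 95, 95, 77, 79, 80, 80, 95, 179, 98, 96]), (312, [59, 89, 86, 85, 83, 78, 78, 77, 79, 98, 85, 111, 111]), (318, [82, 82, 83, 82, 40, 92, 89, 91, 159, 140, 84, 114, 112]), (325, [85, 83, 84, 84, 36, 87, 91, 94, 167, 170, 116, 114, 110])]
```

```bash
python3 - <<'E'
from h import *
T,s=tool(); T6=np.load("w6.npy"); R=T6[:3,:3]; p=np.array([.570,.1663,.0335])
print(delta(T,p-.07*R[:,2],R),delta(T,p,R))
q,R2=toolpose(-.145,.09,stand(0,0,.013),.08,-.007,-.105,-.005); print(q,delta(T6,q,R2))
E
```

```text
(array([0.0896, 0.1038, 0.0438]), array([-0.007 ,  0.1033,  0.161 ])) (array([0.0968, 0.1048, 0.1134]), array([-0.007 ,  0.1033,  0.161 ]))
[0.57092674 0.16677128 0.03161944] (array([ 0.0002, -0.0009,  0.003 ]), array([-0.0002, -0.0125, -0.0065]))
```

Emit:
apply_moves(
  deltas=[
    [0.02,0.025,0,0,0.02,0.04,0.5],
    [0.045,0.052,0,-0.002,0.05,0.08,0.5],
    [0.07,0.08,0.005,-0.004,0.08,0.12,0.5],
    [0.09,0.104,0.02,-0.007,0.103,0.161,0.5],
    [0.09,0.104,0.044,-0.007,0.103,0.161,0.5],
    [0.093,0.105,0.075,-0.007,0.103,0.161,0.5],
    [0.096,0.105,0.1,-0.007,0.103,0.161,0.5],
    [0.097,0.105,0.113,-0.007,0.103,0.161,0.5],
  ],
)

```text
time: 16.2
tool_pos: [0.5674, 0.1656, 0.0295]
tcp_rot: [-2.138, -2.192, -0.1]
wrist_force: [-0.3, -0.5, -0.3]
width: 0.503
```

Emit:
apply_moves(
  deltas=[
    [0,0,0,0,0,0,0.5],
    [0,0,0,0,0,0,0.5],
  ],
)

```text
time: 16.37
tool_pos: [0.5695, 0.1663, 0.0333]
tcp_rot: [-2.139, -2.194, -0.106]
wrist_force: [-0.8, 0.1, 0.4]
width: 0.495
```

```bash
python3 - <<'E'
from h import *
T,s=tool(); T6=np.load("w6.npy"); R=T6[:3,:3]; p=np.array([.570,.1663,.0335])
print(s['wrist_force'],T[:3,3],delta(T,p,R))
T,w=snap("w10","wrist"); m=w.max(2)<45
for r in (205,215,225,235,245): k=np.where(m[r,270:380])[0]+270; print(r,k.min() if len(k) else None,k.max() if len(k) else None)
f=stand(0,0,.013); Rb=Rbar(-.14,.09); mid=f-Rb@[.08,0,-.007]
print(proj('wrist',np.array([[-.135,-.008,.007],[-.135,.008,.007],[-.125,-.008,.007],[-.125,.008,.007]])@Rb.T+mid,T).round(0).tolist())
E
```

```text
[-0.78915694  0.11465582  0.39060756] [0.56947498 0.16631333 0.033297  ] (array([-0.    ,  0.0005, -0.0002]), array([-0.0023, -0.    , -0.0015]))
205 None None
215 309 336
225 307 337
235 307 337
245 307 338
[[304.0, 212.0], [339.0, 212.0], [304.0, 233.0], [339.0, 232.0]]
```

Emit:
apply_moves(
  deltas=[
    [0,0,0,0,0,0,0.8],
    [0,0,0,0,0,0,1],
    [0,0,0,0,0,0,1],
    [0,0,0,0,0,0,1],
    [0,0,0,0,0,0,1],
  ],
  squeeze=60,
)

```text
time: 16.83
tool_pos: [0.5698, 0.1674, 0.0359]
tcp_rot: [-2.138, -2.197, -0.109]
wrist_force: [-5.8, -0.1, 7.0]
width: 0.159
```

```bash
python3 - <<'E'
from h import *
T,s=tool(); f=stand(0,0,.013); print(s['wrist_force'],s['width'],T[:3,3])
q0,R0=toolpose(-.14,.09,f,.08,-.007,-.105,-.003); print(delta(T,q0,R0))
B=np.eye(4); B[:3,:3]=R0; B[:3,3]=q0
for y,p in ((-.14,.05),(-.07,.05),(0,.05),(0,.11),(0,.17),(0,.16)):
    q,R=toolpose(y,p,f,.08,-.007,-.105,-.003); print(y,p,delta(B,q,R))
E
```

```text
[-5.80704262 -0.11767722  6.99693578] 0.1593169610355284 [0.5697772  0.16737833 0.03588845]
(array([-0.0011,  0.0002,  0.0022]), array([ 0.0001, -0.0131, -0.0109]))
-0.14 0.05 (array([ 0.    , -0.    ,  0.0074]), array([ 0.  , -0.04,  0.  ]))
-0.07 0.05 (array([-0.0004, -0.0129,  0.0074]), array([ 0.0049, -0.04  , -0.0698]))
0 0.05 (array([-0.0018, -0.0258,  0.0072]), array([ 0.0098, -0.0399, -0.1397]))
0 0.11 (array([-0.0019, -0.0256, -0.0039]), array([ 0.014 ,  0.02  , -0.1393]))
0 0.17 (array([-0.0027, -0.0253, -0.0149]), array([ 0.0182,  0.0799, -0.1389]))
0 0.16 (array([-0.0025, -0.0254, -0.0131]), array([ 0.0175,  0.0699, -0.1389]))
```

Emit:
apply_moves(
  deltas=[
    [0,0,0.003,0,-0.015,0,1],
    [0,0,0.006,0,-0.035,0,1],
    [0,0,0.008,0,-0.05,0,1],
    [0,0,0.008,0,-0.05,0,1],
    [0,-0.004,0.008,0.001,-0.05,-0.022,1],
    [0,-0.009,0.008,0.003,-0.05,-0.05,1],
  ],
)

```text
time: 17.33
tool_pos: [0.5632, 0.1678, 0.0282]
tcp_rot: [-2.109, -2.28, -0.062]
wrist_force: [1.1, -4.6, 3.9]
width: 0.16
```

```bash
python3 - <<'E'
from h import *
T,s=tool(); f=stand(0,0,.013); print(s['wrist_force'],s['torque'],s['width'],T[:3,3])
for y,p in ((-.09,.05),(0,.05)):
    q,R=toolpose(y,p,f,.08,-.007,-.105,-.003); print(y,p,delta(T,q,R))
E
```

```text
[ 1.05607091 -4.621852    3.91697358] [-0.54937434 -0.14912094 -0.2042483 ] 0.15991214979023444 [0.56319792 0.16783546 0.02819848]
-0.09 0.05 (array([-0.0011, -0.0025,  0.0019]), array([ 0.0057, -0.0028, -0.0097]))
0 0.05 (array([-0.002 , -0.0191,  0.0018]), array([ 0.0103, -0.0026, -0.0996]))
```

Emit:
apply_moves(
  deltas=[
    [-0.001,-0.006,0.001,0.003,-0.002,-0.03,1],
    [-0.001,-0.012,0.001,0.006,-0.002,-0.062,1],
    [-0.0015,-0.018,0.001,0.01,-0.002,-0.095,1],
    [-0.0015,-0.018,0.001,0.01,-0.002,-0.095,1],
  ],
)

```text
time: 17.67
tool_pos: [0.5441, 0.1653, 0.0268]
tcp_rot: [-1.995, -2.373, -0.05]
wrist_force: [0.1, -0.9, 4.4]
width: 0.169
```

Emit:
apply_moves(
  deltas=[
    [0,0,-0.0035,0,0.02,0,1],
    [0,0,-0.007,0,0.04,0,1],
    [0,0,-0.011,0.001,0.06,0,1],
    [0,0,-0.0145,0.002,0.08,0,1],
    [-0.0005,0,-0.018,0.003,0.1,0,1],
    [-0.001,0,-0.022,0.003,0.12,0,1],
    [-0.001,0,-0.024,0.003,0.13,0,1],
    [-0.001,0,-0.024,0.003,0.13,0,1],
  ],
)

```text
time: 18.33
tool_pos: [0.5449, 0.1623, 0.0502]
tcp_rot: [-1.93, -2.29, -0.169]
wrist_force: [-0.0, -2.7, 2.2]
width: 0.16
```

```bash
python3 - <<'E'
from h import *
T,s=tool(); f=stand(0,0,.013); print(s['wrist_force'],s['torque'],s['width'],T[:3,3])
for y,p in ((0,.17),(0,.18)):
    q,R=toolpose(y,p,f,.08,-.007,-.105,-.003); print(y,p,delta(T,q,R))
_,sc=snap("s11","scene")
for n_ in("scene0","s6","s11"):
    s=cv2.imread(f"pics/{n_}.png"); r=s[183:200,374:390].max(2); m=r<90; ys,xs=np.where(m); print(n_,(xs.mean()+374).round(2),(ys.mean()+183).round(2),m.sum())
E
```

```text
[-0.03213293 -2.73094527  2.21731416] [-0.57729774 -0.01729114 -0.05072184] 0.1604021417471031 [0.54487348 0.16228867 0.05023965]
0 0.17 (array([-0.001 , -0.0001,  0.0018]), array([-0.0044, -0.011 , -0.0082]))
0 0.18 (array([-0.0011, -0.0002, -0.    ]), array([-0.0043, -0.001 , -0.0082]))
scene0 379.06 192.61 31
s6 382.07 189.0 42
s11 nan nan 0<stdin>:7: RuntimeWarning: Mean of empty slice.
  ret = ret.dtype.type(ret / rcount)
```

Emit:
apply_moves(
  deltas=[
    [0,0,-0.004,0,0.02,0,1],
    [0,0,-0.008,0,0.04,0,1],
    [0,0,-0.0115,0.001,0.06,0,1],
    [-0.0005,0,-0.015,0.002,0.08,0,1],
    [-0.0005,0,-0.015,0.002,0.08,0,1],
  ],
)

```text
time: 18.8
tool_pos: [0.5444, 0.1597, 0.064]
tcp_rot: [-1.885, -2.236, -0.238]
wrist_force: [-0.5, 0.8, -1.3]
width: 0.162
```

```bash
python3 - <<'E'
from h import *
T,s=tool(); f=stand(0,0,.013); print(s['wrist_force'],s['torque'],s['width'],T[:3,3],s['q'].round(2))
for y,p in ((0,.26),):
    q,R=toolpose(y,p,f,.08,-.007,-.105,-.003); print(y,p,delta(T,q,R))
_,sc=snap("s12","scene"); T,w=snap("w12","wrist"); 
c=lambda im,x,y,w,h,W,H: cv2.resize(im[y:y+h,x:x+w],(W,H),interpolation=cv2.INTER_CUBIC)
cv2.imwrite("pics/v12.png",c(sc,290,140,140,105,800,600))
E
```

```text
[-0.45307421  0.79435172 -1.29156304] [-0.25798598 -0.10660443  0.05390389] 0.16201953690931672 [0.54444914 0.15967267 0.06396521] [ 0.08  0.24  1.99  0.32  0.97 -0.28]
0 0.26 (array([-0.0019,  0.0007, -0.001 ]), array([-0.0081, -0.0027, -0.0089]))
```

```bash
python3 - <<'E'
from h import *
f=stand(0,0,.013)
q0,R0=toolpose(0,.26,f,.08,-.007,-.105,-.003)
B=np.eye(4); B[:3,:3]=R0; B[:3,3]=q0
for dx,dz,p in ((0,.0015,.33),(-.03,.005,.33),(-.065,.009,.33),(-.09,.03,.33),(-.09,.09,.33)):
    q,R=toolpose(0,p,f+dx*EX+dz*EZ,.08,-.007,-.105,-.003); print(dx,dz,p,q.round(3),delta(B,q,R))
E
```

```text
0 0.0015 0.33 [0.546 0.154 0.078] (array([-0.0003, -0.    , -0.0144]), array([ 0.  ,  0.07, -0.  ]))
-0.03 0.005 0.33 [0.541 0.183 0.082] (array([ 0.0295, -0.    , -0.01  ]), array([ 0.  ,  0.07, -0.  ]))
-0.065 0.009 0.33 [0.535 0.218 0.086] (array([ 0.0644, -0.    , -0.0049]), array([ 0.  ,  0.07, -0.  ]))
-0.09 0.03 0.33 [0.53  0.242 0.107] (array([ 0.094 , -0.    , -0.0188]), array([ 0.  ,  0.07, -0.  ]))
-0.09 0.09 0.33 [0.53  0.242 0.167] (array([ 0.1094, -0.    , -0.0768]), array([ 0.  ,  0.07, -0.  ]))
```

Emit:
apply_moves(
  deltas=[
    [0,0,-0.004,0,0.02,0,1],
    [0,0,-0.009,0,0.045,0,1],
    [0,0,-0.0145,0,0.07,0,1],
    [0.005,0,-0.0135,0,0.07,0,1],
    [0.015,0,-0.012,0,0.07,0,1],
    [0.025,0,-0.0105,0,0.07,0,1],
    [0.035,0,-0.009,0,0.07,0,1],
    [0.045,0,-0.0075,0,0.07,0,1],
  ],
  squeeze=110,
)

```text
time: 19.57
tool_pos: [0.5363, 0.2024, 0.0825]
tcp_rot: [-1.845, -2.193, -0.296]
wrist_force: [0.4, -0.9, -2.0]
width: 0.139
```

Emit:
apply_moves(
  deltas=[
    [0.01,0,0,0,0,0,1],
    [0.02,0,0,0,0,0,1],
    [0.035,0,-0.004,0,0,0,1],
    [0.045,0,-0.01,0,0,0,1],
    [0.055,0,-0.03,0,0,0,1],
    [0.065,0,-0.06,0,0,0,1],
    [0.07,0,-0.08,0,0,0,1],
    [0.07,0,-0.08,0,0,0,1],
  ],
)

```text
time: 20.23
tool_pos: [0.535, 0.2421, 0.1876]
tcp_rot: [-1.847, -2.198, -0.31]
wrist_force: [1.3, 0.6, -1.8]
width: 0.14
```

```bash
python3 - <<'E'
from h import *
T,s=tool(); print(s['wrist_force'],s['torque'],s['width'],T.round(3),s['q'].round(2))
_,sc=snap("s13","scene"); T,w=snap("w13","wrist"); np.save("w13.npy",T)
Rb=T[:3,:3]@D
for d in (0,.1,-.1):
    R2=Rb@Rn.from_rotvec([0,d,0]).as_matrix(); h=T[:3,3]
    P=np.array([[.105-.21,0,0],[.105+.02,0,.007],[.105+.138,0,.014]])  # rel. to TCP at bar x=-.105
    print(d,proj('scene',np.array([[-.03,0,.003],[.125,0,.01],[.243,0,.014]])@R2.T+h).round(1).tolist())
m=(sc.max(2)<45); print('dark run in scene cols/rows near')
for c in range(230,330,10):
    k=np.where(m[100:230,c])[0]+100; print(c,k.min() if len(k) else None,k.max() if len(k) else None)
E
```

```text
[ 1.26881878  0.55784273 -1.79960621] [-0.01504416 -0.1328497  -0.01358281] 0.14028458167511992 [[-0.163  0.985 -0.056  0.535]
 [ 0.931  0.172  0.321  0.242]
 [ 0.326  0.001 -0.945  0.188]
 [ 0.     0.     0.     1.   ]] [ 0.19  0.11  1.9   0.37  1.15 -0.14]
0 [[245.3, 175.9], [303.5, 166.3], [338.4, 161.0]]
0.1 [[245.8, 174.4], [302.5, 171.7], [336.1, 170.6]]
-0.1 [[245.0, 177.4], [304.1, 160.9], [340.0, 151.4]]
dark run in scene cols/rows near
230 None None
240 118 126
250 105 179
260 109 177
270 111 176
280 100 174
290 138 173
300 167 172
310 120 125
320 None None
```

```bash
python3 - <<'E'
from h import *
T,s=tool()
a=-.336; b=np.array([np.cos(a),np.sin(a),0]); R=np.c_[-b,[-b[1],b[0],0],[0,0,-1]]
p=np.array([.488,.290,0])-.105*b; print(p)
for z in (.12,.04): print(delta(T,[p[0],p[1],z],R))
E
```

```text
[0.38887149 0.32461991 0.        ]
(array([ 0.0806, -0.1261,  0.0945]), array([ 0.1692, -0.3035, -1.053 ]))
(array([ 0.0546, -0.1255,  0.1701]), array([ 0.1692, -0.3035, -1.053 ]))
```

Emit:
apply_moves(
  deltas=[
    [0.01,-0.012,0,0.016,-0.03,-0.105,1],
    [0.02,-0.025,0.01,0.033,-0.06,-0.21,1],
    [0.03,-0.04,0.02,0.05,-0.09,-0.315,1],
    [0.04,-0.055,0.03,0.067,-0.12,-0.42,1],
    [0.05,-0.07,0.04,0.084,-0.15,-0.525,1],
    [0.06,-0.085,0.055,0.1,-0.18,-0.63,1],
    [0.07,-0.105,0.075,0.118,-0.21,-0.735,1],
    [0.08,-0.126,0.094,0.135,-0.24,-0.84,1],
  ],
)

```text
time: 21.0
tool_pos: [0.3864, 0.3231, 0.1169]
tcp_rot: [-0.83, -2.967, -0.063]
wrist_force: [-0.5, 0.3, -3.0]
width: 0.139
```

```bash
python3 - <<'E'
from h import *
T,s=tool(); print(s['wrist_force'],T[:3,3],s['q'].round(2))
a=-.336; b=np.array([np.cos(a),np.sin(a),0]); R=np.c_[-b,[-b[1],b[0],0],[0,0,-1]]
p=np.array([.488,.290,0])-.105*b
for z in (.1,.03,.009): print(delta(T,[p[0],p[1],z],R))
E
```

```text
[-0.46210052  0.2789196  -3.02286902] [0.38636178 0.323118   0.11692861] [ 0.6   0.05  2.08  0.08  1.02 -0.47]
(array([-0.0025,  0.0022,  0.0169]), array([ 0.0306, -0.0659, -0.2092]))
(array([-0.0073,  0.0005,  0.0867]), array([ 0.0306, -0.0659, -0.2092]))
(array([-8.800e-03,  1.000e-04,  1.076e-01]), array([ 0.0306, -0.0659, -0.2092]))
```

Emit:
apply_moves(
  deltas=[
    [-0.001,0.002,0,0.016,-0.033,-0.105,1],
    [-0.0025,0.002,0.017,0.031,-0.066,-0.21,1],
    [-0.005,0.001,0.045,0.031,-0.066,-0.21,1],
    [-0.007,0,0.075,0.031,-0.066,-0.21,1],
    [-0.008,0,0.09,0.031,-0.066,-0.21,1],
    [-0.009,0,0.1,0.031,-0.066,-0.21,1],
    [-0.009,0,0.104,0.031,-0.066,-0.21,1],
    [-0.009,0,0.104,0.031,-0.066,-0.21,1],
  ],
)

```text
time: 21.67
tool_pos: [0.39, 0.3238, 0.0133]
tcp_rot: [-0.531, -3.095, 0.001]
wrist_force: [-0.1, -0.2, -3.1]
width: 0.138
```

Emit:
apply_moves(
  deltas=[
    [0,0,0.002,0,0,0,1],
    [0,0,0.004,0,0,0,1],
    [0,0,0.005,0,0,0,1],
  ],
)

```text
time: 21.92
tool_pos: [0.3924, 0.3254, 0.0112]
tcp_rot: [0.531, 3.094, 0.006]
wrist_force: [-0.1, 0.8, -3.2]
width: 0.141
```

Emit:
apply_moves(
  deltas=[
    [0,0,0.002,0,0,0,1],
    [0,0,0.004,0,0,0,1],
    [0,0,0.004,0,0,0,1],
  ],
)

```text
time: 22.17
tool_pos: [0.3923, 0.3254, 0.0075]
tcp_rot: [0.53, 3.094, 0.006]
wrist_force: [-1.1, -0.1, 4.5]
width: 0.139
```

Touching now. I'll release, retreat and check.

Emit:
apply_moves(
  deltas=[
    [0,0,-0.001,0,0,0,0.6],
    [0,0,-0.001,0,0,0,0.5],
    [0,0,-0.001,0,0,0,0.5],
    [0,0,-0.001,0,0,0,0.5],
    [0,0,-0.03,0,0,0,0.5],
    [0,0,-0.07,0,0,0,0.5],
    [0,0,-0.11,0,0,0,0.5],
    [0.03,0.03,-0.15,0,0,0,0.5],
  ],
)

```text
time: 22.83
tool_pos: [0.3803, 0.3499, 0.1479]
tcp_rot: [0.535, 3.091, 0.004]
wrist_force: [1.2, 0.3, 0.7]
width: 0.502
```

Emit:
apply_moves(
  deltas=[
    [0.03,0.03,0,0,0,0,0.5],
    [0.05,0.06,0,0,0,0,0.5],
    [0.05,0.06,0,0,0,0,0.5],
    [0.05,0.06,0,0,0,0,0.5],
    [0.05,0.06,0,0,0,0,0.5],
    [0.05,0.06,0,0,0,0,0.5],
  ],
)

```text
time: 23.33
tool_pos: [0.3509, 0.4239, 0.1442]
tcp_rot: [0.531, 3.096, 0.001]
wrist_force: [0.1, -1.1, 0.4]
width: 0.5
```

```bash
python3 - <<'E'
from h import *
_,sc=snap("s14","scene"); _,tp=snap("t14","top")
c=lambda im,x,y,w,h,W,H: cv2.resize(im[y:y+h,x:x+w],(W,H),interpolation=cv2.INTER_CUBIC)
t=cv2.convertScaleAbs(tp,alpha=1.3)
cv2.imwrite("pics/v14.png",np.vstack([np.hstack([c(sc,330,145,100,75,400,300),c(sc,215,130,200,150,400,300)]),np.hstack([c(t,205,110,200,150,400,300),c(t,330,130,140,105,400,300)])]))
E
```

```text
(no output)
```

View pics/v14.png

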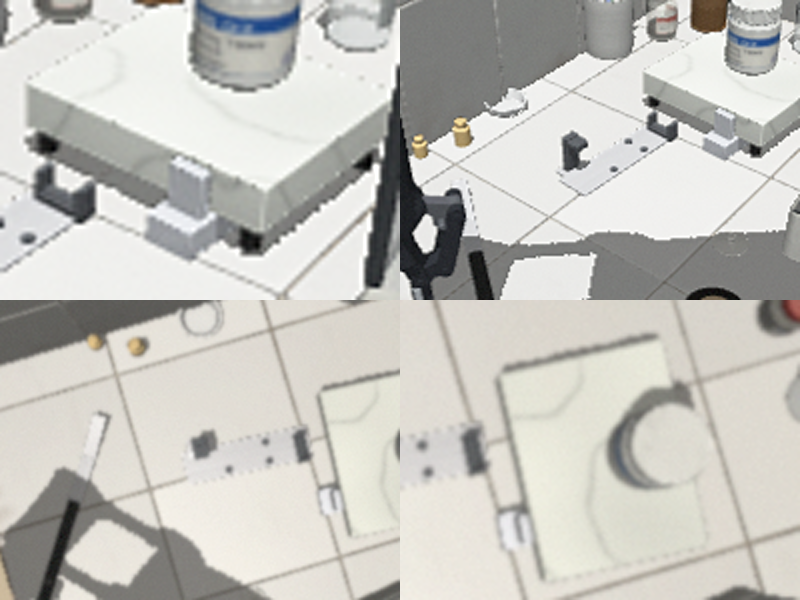

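```bash
python3 -c "
from workcell import job,status
print(status.read_state()['time']); print(job.finish_job())"
```

```text
23.4333
the job is handed in; nothing more can be done
None
```

I did every step of the task in order and handed the job in at about 23.4 s of the 72 s. No verdict was reported.

**What I did**
- I laid the bar across the fulcrum with its toe about 25 mm under the slab and let it go. The camera showed the handle sinking to about 0.29 rad, as expected.
- I took it again by the end of the handle, levered the edge up and swung the handle under the keeper lip. After I let go, it stayed at about 0.09 rad. The steel plate had risen about 10 mm.
- I slid the shim under at the plate, aiming for the nose about 44 mm under the edge, and let go.
- I pressed the bar down, swung it out and let the slab down on the shim. I then drew the bar out and laid it on the bench close to where it started.

**Last checks**
- In the final scene and top pictures the slab sits on the shim, with the shim's grip in front of the steel plate.
- The jar is standing on the slab, the bar lies flat well clear of slab, stand and shim, and the weights and lid look undisturbed.
- I did not measure the slab's final tilt or the shim's final depth, only looked at the pictures. The shim's grip also hides the plate, so the plate can't be used as a reference for tilt there.

**What was off on the way**
- **Shim lowered hard:** lowering the shim to the bench gave a brief 25 N wrist force, below the limit.
- **Side force at release:** a sideways wrist force of about 5 N showed as I let go of the shim. The pads may have touched the slab's edge; the pictures show no visible shift of the slab.
- **Slab slower to come free:** the bar was still loaded at about 0.18 rad on the way down, where I had expected it free at about 0.15. It was free by 0.26 rad.

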